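Cull the snapped stoppers and present the sample tray

ROBOT

A 7-joint arm with a two-finger parallel gripper is mounted at the origin on the work surface. World frame = base frame: x ahead of the robot, y to its left, z up, the work surface at z = 0. Lengths are in m, angles in rad, forces in N, time in s.
With the tool pointing down it reaches from about 0.425 to 0.825 m from the base axis. Payload 3.6 kg.
Tool frame: the origin (TCP) lies midway between the tips of the shut fingers; the grasp point (between the pads) lies 19 mm behind it; y points along the fingers, z is the direction in which the jaws open and shut, and the axes are right-handed (so a half turn about y gives the same grasp; the last joint's range is limited). The gripper opens to 85 mm and grips with 20 to 120 N. Pads are 22 mm wide; open, the fingers measure 114 mm over their backs; the gripper's body (76 mm by 85 mm) begins 54 mm behind the grasp point. The pads swing forward as they close: fully open they stand 13 mm farther back than shut.
Start: joints at [1.155, 0.615, -0.013, 1.423, 0.008, 1.103, -0.04], TCP at [0.247, -0.601, 0.193] pointing down, gripper open.
Joint ranges: [-3.12, 3.12], [-0.3, 2.06], [-1.34, 1.32], [0.26, 2.42], [-1.36, 4.5], [0.01, 1.98], [-2.84, 2.84]. Speed limits (rad/s): [2.79, 2.79, 3.14, 3.14, 3.14, 3.14, 3.14].

INTERFACE

Orientations are given as a rotation vector (axis times angle).
In Python, from bench import env gives the robot as it stands.
- The arm moves only by the tool servo_tool, never from a script. Its argument "moves" is a list of rows, each an object of numbers: "claw": the closure, from 0 (fully open) to 1 (shut); "x", "y", "z": the shift along the tool's x, y, z in cm; "spin": the turn about the tool's y in degrees. A call has exactly 10 rows; each row shifts and turns the pose as measured when the row begins, along the tool's axes as they then stand; what a row does not reach is not made up. A row lasts 1/8 s, in which the tool goes at most 62.5 mm and 10.7 degrees, less where a joint would pass 70% of its speed; a pose out of reach is approached as far as the arm can. A call is refused whole if a number of a shift passes 6.25 or a number of a turn 10.7, either way. A call with a gripper value outside its range is refused whole. The fingers move at their own pace and stop on an object; "squeeze" is the grip in N (left out, the last holds). Time passes only in rows, so rows that do not move let the fingers close, or fill a call up. It gives the time, the measured TCP pose, the force and the opening at its end, in the units of the state.
- env.observe(): the state, without advancing time (a new reading comes with each control period).
- env.get_image(name): name is "side" or "top"; returns the picture (384x512x3 uint8, blue, green, red); there is no depth.
- env.get_calibration(name): a dict with "vfov" (degrees; the focal length in pixels is half the picture's height over the tangent of half this angle, whatever the lens; pixels are square), "cx", "cy" (the principal point, pixels), "rvec" (rotation vector, rad) and "tvec" (3), from world to camera coordinates, as OpenCV has them. Camera axes: x right, y down, z forward; pixel columns grow to the right and rows downward; lengths in m; the calibration is good to about 2 mm. A picture is of the moment at which its call begins. get_calibration takes no time and is no camera call.
- env.sign_off(): hands the job in, once; it reports no verdict.
Trained networks look in the newest picture that a camera, given by its name, has taken for a name from the list of things; names that differ only in an ending like _2 or _b are one class to them, and where a whole thing is asked for, a point or a joint stands for the part that bears it (a point fixed in the world has none). Each returns a list of dicts, best first, with "conf" (0 to 1); they miss things now and then, are a little off and sometimes report something else, mostly with a low value. They report only what shows in the picture. A call takes as long as a camera call.
- env.recognise(name, camera): "extent" ([left, top, right, bottom] in pixels, round what is visible of it).
- env.silhouettes(name, camera): "pixels" (384x512 bool, what is visible of it) and "extent" ([left, top, right, bottom] in pixels, round what is visible of it).
The state is a dict: "t": time; "qpos": joint angles; "joint_velocities": joint speeds; "joint_efforts": joint torques, N m; "eef_pos": TCP position; "orientation": TCP orientation; "wrist_force": force on the tool from outside, world axes, zero at the start; "ft_torque": the same for the moment, N m; "grip_width": finger opening in m.
Only numpy, scipy, OpenCV 4.12 (cv2) and the standard library are available. Lean on these libraries where they do the work, as an engineer would, in place of code of your own. Each camera call takes 0.05 s, during which the arm holds its last target.

TASK

First take the two stoppers with snapped-off, short shanks off the wooden sample tray and leave them in the terracotta bowl, while the tray stays on the counter. Then lift the tray by its handle, carry it without spilling the loose steel ball from its pocket or toppling the two full-length stoppers, and finish holding it still and level, centred over the round slate coaster with its underside about 10 cm above the counter: do not set it down or let go. Leave the jar, the wine bottle and the dish alone.

Things in the scene. Friction and masses are not known exactly. Their poses are not given: they have to be found in the camera images.
- tray: loose wooden tray, 150 (x) by 340 mm (y), deck 10 mm thick, 8 mm edge strip on it. Handle board 18 mm thick (x), 50 wide (y), rises at the centre to 125 mm above the underside. Ball pocket at y = +110 mm; four stoppers stand at x = +-34, y = -98 and -140 mm (within 4 mm), in shuffled order. Origin: centre of the underside; z up. About 450 g (varies 0.8 to 1.25 times).
- tray_handle (a point): point in the handle board of the tray, 110 mm above the tray's underside on its centre line, 15 mm below the board's top; a good place to grip across the 18 mm thickness (along the tray's x). Axes as the tray's. The tray hangs nearly balanced here. The board has a low foot, 30 by 60 mm, 10 mm high on the deck.
- tray_pocket (a point): the ball's centre when it rests mid-pocket: 110 mm along the tray's +y from its centre, 28 mm above the underside. The pocket is a ring on the deck, 30 mm inside and 50 mm outside diameter, only 4 mm high; the ball has about 4 mm of play and rolls out over the rim if the tray tips or is jerked.
- ball_center (a point): centre of the loose steel ball (a decanter's ball stopper), 36 mm dia, 60 g, in the pocket
- stopper_1: bottle stopper standing upside down on the tray: a dark wooden cap disc (28 mm dia, 12 mm thick) below, a cork shank 20 mm dia rising centrally from it, the shank 34 mm long (46 mm overall). A sound, full-length one. Origin: centre of the cap's flat underside, which rests on the deck; z up along the shank. Mass about 20 g.
- stopper_2: bottle stopper standing upside down on the tray: a dark wooden cap disc (28 mm dia, 12 mm thick) below, a cork shank 20 mm dia rising centrally from it, the shank 34 mm long (46 mm overall). A sound, full-length one. Origin: centre of the cap's flat underside, which rests on the deck; z up along the shank. Mass about 20 g.
- stopper_3: bottle stopper standing upside down on the tray: a dark wooden cap disc (28 mm dia, 12 mm thick) below, a cork shank 20 mm dia rising centrally from it, the shank snapped off to a stub 14 mm long (26 mm overall). One of the two short ones. Origin: centre of the cap's flat underside, which rests on the deck; z up along the shank. Mass about 16 g.
- stopper_4: bottle stopper standing upside down on the tray: a dark wooden cap disc (28 mm dia, 12 mm thick) below, a cork shank 20 mm dia rising centrally from it, the shank snapped off to a stub 14 mm long (26 mm overall). One of the two short ones. Origin: centre of the cap's flat underside, which rests on the deck; z up along the shank. Mass about 16 g.
- bowl: fixed round terracotta bowl, rim 130 mm dia, 40 mm high, open at the top, for rejects. Origin: centre of its underside, on the counter.
- slate: fixed dark round slate coaster lying on the counter, 120 mm dia, 6 mm thick. Origin: centre of its underside. Bowl and coaster may swap places.
- jar: bystander: loose low glass jar, 72 mm dia, 45 mm high. Origin: centre of its underside.
- bottle: bystander: loose wine bottle, 74 mm dia, 290 mm high. Origin: centre of its underside.
- dish: bystander: loose white ceramic dish, 90 mm dia, 35 mm high. Origin: centre of its underside.

How it is judged:
On the way, in this order (a step that is already met when the one before it is completed fails the run):
1. both short stoppers lie released in the bowl while the tray still stands on the counter (horizontal distance between each of stopper_3, stopper_4 and bowl below 0.055 m and height (world z) of each of stopper_3, stopper_4 below 0.05 m and contact force between the fingers and stopper_3 below 0.1 N and contact force between the fingers and stopper_4 below 0.1 N and height (world z) of tray below 0.015 m), for 0.2 s.
2. the tray is lifted clear of the counter with the ball in its pocket (height (world z) of tray above 0.04 m and distance between ball_center and tray_pocket below 0.012 m and contact force between the fingers and tray above 1 N), for 0.2 s.
At the end, for the whole second after the job is handed in: Held only by the gripper: underside 60-150 mm up, centre within 40 mm of the slate's, tilt < 0.09 rad, still (< 20 mm/s, 0.15 rad/s); ball within 12 mm of the pocket point; both long stoppers upright (0.3 rad) on the tray; both short ones released in the bowl (within 55 mm of its axis) (height (world z) of tray between 0.06 and 0.15 m and horizontal distance between tray and slate below 0.04 m and angle between tray's own z axis and vertical below 0.09 rad and linear speed of tray below 0.02 m/s and angular speed of tray below 0.15 rad/s and contact force between the fingers and tray above 1 N and distance between ball_center and tray_pocket below 0.012 m and contact force between tray and bowl below 0.1 N and contact force between tray and jar below 0.1 N and contact force between tray and bottle below 0.1 N and contact force between tray and dish below 0.1 N and x of stopper_1 in the frame of tray between -0.075 and 0.075 m and y of stopper_1 in the frame of tray between -0.17 and 0.17 m and z of stopper_1 in the frame of tray between 0.004 and 0.02 m and angle between each of stopper_1, stopper_2's own z axis and vertical below 0.3 rad and x of stopper_2 in the frame of tray between -0.075 and 0.075 m and y of stopper_2 in the frame of tray between -0.17 and 0.17 m and z of stopper_2 in the frame of tray between 0.004 and 0.02 m and horizontal distance between each of stopper_3, stopper_4 and bowl below 0.055 m and height (world z) of each of stopper_3, stopper_4 below 0.05 m and contact force between the fingers and stopper_3 below 0.1 N and contact force between the fingers and stopper_4 below 0.1 N); the arm keeps its last pose, push and grip.
It fails at once if the ball leaves its pocket (more than 12 mm from the pocket point) (not (distance between ball_center and tray_pocket below 0.012 m)).
It fails at once if a bystander (jar, wine bottle or dish) is moved by more than 20 mm (distance of any of jar, bottle, dish from where it was at the start of the episode above 0.02 m).
It also fails if it takes over 72 s, if anything falls off the work surface, if the arm or the gripper's body presses on something with over 40 N, if the wrist force passes 120 N, or if a joint passes its speed limit or range.

## Working session

There is one attempt and no reset: what is moved stays moved. The work goes in short steps, Python scripts to look and compute and a tool call to move; the robot and the scene stay as the last step left them, time stands still between calls to the robot, and variables do not carry over. Pictures are saved under pics/ and viewed, and the job is handed in when it is done.

Besides the shell and the picture viewer there is one more tool, called after "Emit:" as name(argument=value, ...) on one line, values as JSON. servo_tool: Moves the arm, as the interface text tells. Its arguments: {"type":"object","properties":{"moves":{"type":"array","items":{"type":"object","properties":{"claw":{"type":"number"},"x":{"type":"number"},"y":{"type":"number"},"z":{"type":"number"},"spin":{"type":"number"}}}},"squeeze":{"type":"number"}},"required":["moves"]}

```bash
ls; mkdir -p pics; python3 - <<'E'
from bench import env
import cv2
print(env.observe())
for n in("side","top"):
    cv2.imwrite(f"pics/{n}0.png",env.get_image(n)); print(env.get_calibration(n))
E
```

```text
pics
{'t': 0.0, 'qpos': array([ 1.15450188,  0.61591933, -0.01262248,  1.42494842,  0.00806574,
        1.1034015 , -0.04039657]), 'joint_velocities': array([-1.04248631e-04, -5.71814201e-04,  5.35876473e-04,  4.30824457e-04,
        1.57681934e-03,  1.47931867e-03,  1.81684127e-05]), 'joint_efforts': array([ 1.54081140e-04, -4.69216383e+01,  2.58978792e-01, -1.71034563e+01,
        9.91614419e-03,  9.59634403e-03,  7.51296966e-06]), 'eef_pos': array([ 0.24668036, -0.60041128,  0.19192178]), 'orientation': array([-0.39694795,  2.0105065 , -2.00523296]), 'wrist_force': array([ 0.2735165 , -0.54831833,  0.25685012]), 'ft_torque': array([-0.01425296, -0.01879942, -0.02889731]), 'grip_width': 0.08533152430508292}
{'vfov': 57.310436349431036, 'cx': 256.9903511538898, 'cy': 193.13737260119117, 'rvec': array([ 0.80952305, -2.57980526,  1.07347445]), 'tvec': array([0.53586891, 0.29858088, 0.94794484])}
{'vfov': 57.05479854844102, 'cx': 253.1798665532097, 'cy': 196.5782594888552, 'rvec': array([ 2.11846982, -2.08977821,  0.23004978]), 'tvec': array([0.02323742, 0.61617877, 1.10979752])}
```

View pics/side0.png

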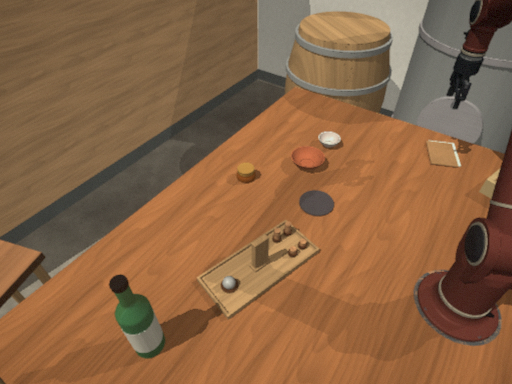

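View pics/top0.png

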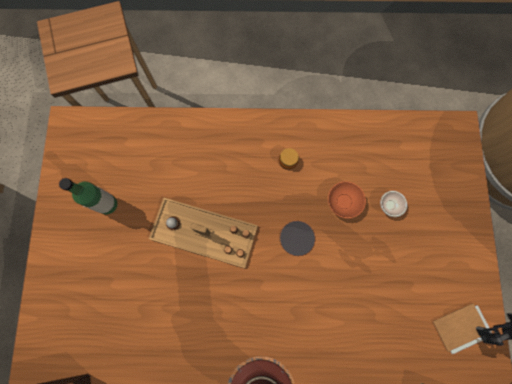

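```bash
cat > h.py <<'E'
from bench import env
import numpy as np, cv2
from scipy.spatial.transform import Rotation as R
def cal(n):
    c=env.get_calibration(n); f=192/np.tan(np.radians(c['vfov']/2))
    return np.array([[f,0,c['cx']],[0,f,c['cy']],[0,0,1]]),np.array(c['rvec']),np.array(c['tvec'])
def ray(n,u,v,z):
    K,r,t=cal(n);Rm=cv2.Rodrigues(r)[0]
    o=-Rm.T@t; d=Rm.T@np.linalg.inv(K)@[u,v,1]
    return (o+d*(z-o[2])/d[2])
def proj(n,P):
    K,r,t=cal(n); return cv2.projectPoints(np.array(P,float).reshape(-1,1,3),r,t,K,None)[0].reshape(-1,2)
E
python3 - <<'E'
from h import *
for cam in("top","side"):
  for n in ["tray","tray_handle","ball_center","stopper_1","stopper_3","bowl","slate","jar","bottle","dish"]:
    for d in env.recognise(n,cam)[:5]:
      e=d['extent'];print(cam,n,round(d['conf'],2),np.round(e,1),ray(cam,(e[0]+e[2])/2,(e[1]+e[3])/2,0.0)[:2].round(3))
  K,r,t=cal(cam);print(-cv2.Rodrigues(r)[0].T@t)
E
```

```text
top tray 0.86 [148.3 196.  257.5 268.8] [0.502 0.204]
top tray_handle 0.96 [151.7 199.2 258.5 267.9] [0.498 0.196]
top tray_handle 0.62 [278.6 147.2 299.5 175.1] [ 0.764 -0.096]
top ball_center 0.48 [170.3 218.2 176.6 225.4] [0.537 0.308]
top stopper_1 0.62 [242.6 232.4 249.8 240. ] [0.491 0.054]
top stopper_1 0.54 [229.9 225.5 238.7 232.3] [0.516 0.096]
top stopper_1 0.52 [227.5 245.5 231.4 253.1] [0.445 0.11 ]
top stopper_1 0.42 [238.7 252.  242.6 259.3] [0.424 0.072]
top stopper_3 0.62 [242.6 232.4 249.8 240. ] [0.491 0.054]
top stopper_3 0.54 [229.9 225.5 238.7 232.3] [0.516 0.096]
top stopper_3 0.52 [227.5 245.5 231.4 253.1] [0.445 0.11 ]
top stopper_3 0.42 [238.7 252.  242.6 259.3] [0.424 0.072]
top bowl 0.81 [327.6 183.7 367.6 219.9] [ 0.617 -0.301]
top slate 0.78 [280.2 222.6 314.3 256.8] [ 0.481 -0.122]
top jar 0.57 [277.8 146.5 298.6 174.6] [ 0.766 -0.093]
top bottle 0.68 [ 60.2 175.2 119.5 216.5] [0.626 0.609]
top dish 0.91 [381.7 189.4 405.3 212.7] [ 0.622 -0.462]
[0.35879714 0.02730123 1.21753277]
side tray 0.86 [198.7 218.3 321.1 317.7] [0.497 0.209]
side tray_handle 0.
[... 251 characters left out ...]
246.9 300.  258. ] [0.443 0.103]
side stopper_3 0.59 [271.8 229.8 281.2 242.3] [0.521 0.081]
side stopper_3 0.47 [297.1 238.2 307.3 250.1] [0.439 0.062]
side stopper_3 0.45 [288.4 246.9 300.  258. ] [0.443 0.103]
side bowl 0.56 [290.7 147.1 321.2 170.8] [ 0.633 -0.309]
side slate 0.55 [298.5 191.4 330.3 217.7] [ 0.488 -0.109]
side jar 0.58 [234.9 166.  253.2 185.6] [ 0.775 -0.09 ]
side jar 0.43 [201.  222.1 322.  319.1] [0.489 0.213]
side bottle 0.92 [109.1 273.9 164.5 361.8] [0.676 0.519]
side bottle 0.56 [287.7 245.3 296.8 258.7] [0.449 0.105]
side dish 0.72 [316.1 132.6 338.6 148.4] [ 0.619 -0.467]
side dish 0.39 [235.7 159.6 255.1 183.5] [ 0.785 -0.112]
[0.17386945 0.68499844 0.88059753]
```

```bash
python3 - <<'E'
from h import *
t=cv2.imread("pics/top0.png");s=cv2.imread("pics/side0.png")
a=cv2.resize(t[190:275,140:265],None,fx=6,fy=6,interpolation=cv2.INTER_CUBIC)
b=cv2.resize(s[210:320,190:325],None,fx=5.8,fy=5.4,interpolation=cv2.INTER_CUBIC)
cv2.imwrite("pics/za.png",a);cv2.imwrite("pics/zb.png",b)
E
```

```text
(no output)
```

View pics/za.png

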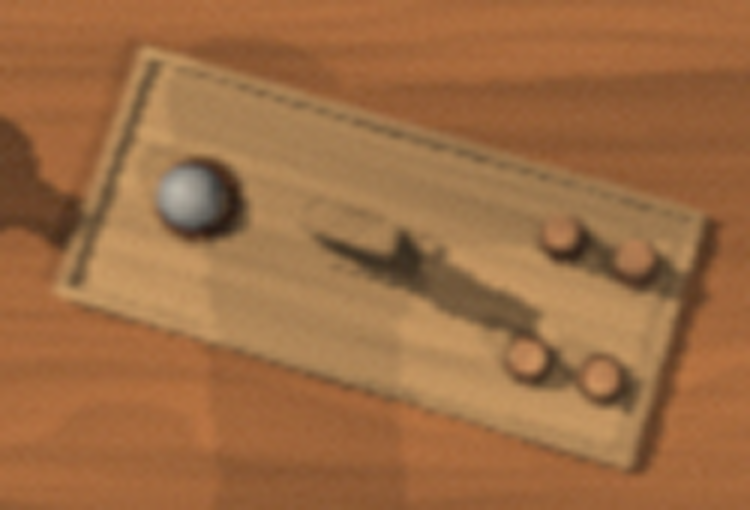

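View pics/zb.png

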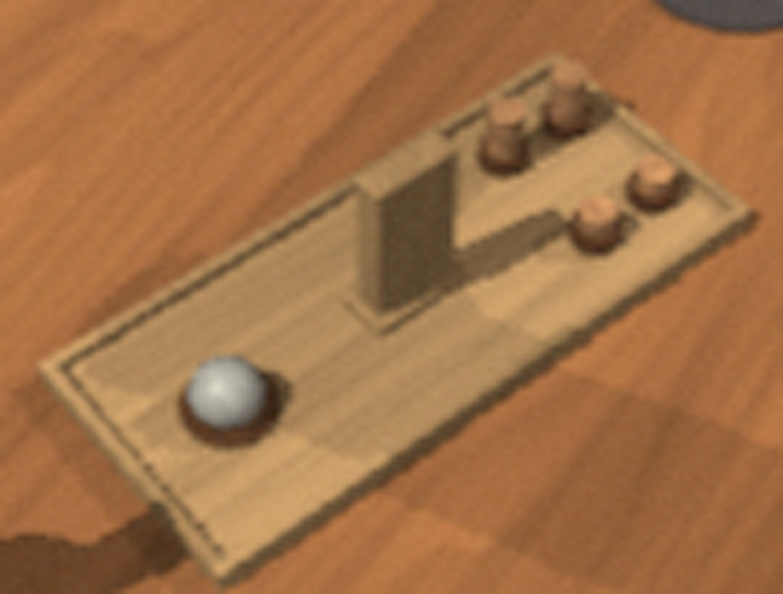

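```bash
python3 - <<'E'
from h import *
from scipy.optimize import least_squares
T=np.array([(145,48),(708,215),(635,466),(60,290)],float);T=(T+.5)/6-.5+[140,190]
S=np.array([(45,366),(558,56),(755,213),(222,577)],float);S=(S+.5)/[5.8,5.4]-.5+[190,210]
# tray corners: +y end is ball; top img order: (ball,+x),(stop,+x),(stop,-x),(ball,-x)
C=np.array([(.075,.17,.018),(.075,-.17,.018),(-.075,-.17,.018),(-.075,.17,.018)])
Hs=None
def tf(p,P):
    c,s=np.cos(p[2]),np.sin(p[2]);P=np.atleast_2d(P);return np.c_[p[0]+c*P[:,0]-s*P[:,1],p[1]+s*P[:,0]+c*P[:,1],P[:,2]]
for m in("both","top","side"):
    def f(p):
        W=tf(p,C);r=[]
        if m!="side": r.append(proj("top",W)-T)
        if m!="top": r.append(proj("side",W)-S)
        return np.concatenate(r).ravel()
    q=least_squares(f,[.5,.2,0]); print(m,q.x.round(4),np.degrees(q.x[2]),abs(q.fun).max())
    if m=="both":p=q.x
print("handle",tf(p,[0,0,.11]))
print("stop nominal",tf(p,[(x,y,.01) for x in(-.034,.034) for y in(-.098,-.14)]).round(4))
print("ball nominal",tf(p,[0,.11,.028]))
zt=lambda u,v:((u+.5)/6-.5+140,(v+.5)/6-.5+190)
zs=lambda u,v:((u+.5)/5.8-.5+190,(v+.5)/5.4-.5+210)
for (a,b,z) in [((528,358),(598,208),.036),((602,379),(657,169),.036),((563,236),(507,113),.056),((635,260),(571,74),.056)]:
    print(ray("top",*zt(*a),z).round(4),ray("side",*zs(*b),z).round(4))
print("ball",ray("top",*zt(193,198),.028).round(4),ray("side",*zs(227,393),.028).round(4))
# bowl/slate via silhouettes
for n,z in(("bowl",.04),("slate",.006),("jar",.045),("dish",.035)):
  for cam in("top","side"):
    d=env.silhouettes(n,cam)
    if d:
      c,_=cv2.findContours(d[0]['pixels'].astype('uint8'),cv2.RETR_EXTERNAL,cv2.CHAIN_APPROX_NONE);c=max(c,key=len)
      P=np.array([ray(cam,*x[0],z)[:2] for x in c]); (x,y),r=cv2.minEnclosingCircle(P.astype('float32')); print(n,cam,round(d[0]['conf'],2),round(x,3),round(y,3),round(r,3))
o=env.observe();print(o['t'],R.from_rotvec(o['orientation']).as_matrix().round(3))
E
```

```text
both [ 0.5013  0.2003 -0.2777] -15.91365464000061 1.0946872419213207
top [ 0.5025  0.1984 -0.2757] -15.793939005559709 0.6146686504643526
side [ 0.5001  0.2022 -0.2807] -16.0811846245371 0.641561628972056
handle [[0.50131835 0.20033713 0.11      ]]
stop nominal [[0.4418 0.1154 0.01  ]
 [0.4302 0.075  0.01  ]
 [0.5071 0.0968 0.01  ]
 [0.4956 0.0564 0.01  ]]
ball nominal [[0.53147907 0.30612149 0.028     ]]
[0.4428 0.1142 0.036 ] [0.4438 0.1164 0.036 ]
[0.4319 0.073  0.036 ] [0.4323 0.0761 0.036 ]
[0.5082 0.0954 0.056 ] [0.5094 0.1009 0.056 ]
[0.4955 0.0556 0.056 ] [0.4969 0.0576 0.056 ]
ball [0.5305 0.307  0.028 ] [0.5313 0.3104 0.028 ]
bowl top 0.86 0.618 -0.286 0.064
bowl side 0.58 0.609 -0.278 0.076
slate top 0.69 0.487 -0.122 0.061
slate side 0.68 0.485 -0.114 0.061
jar top 0.68 0.758 -0.091 0.038
jar side 0.81 0.75 -0.069 0.049
dish top 0.6 0.607 -0.448 0.045
dish side 0.58 0.601 -0.432 0.053
1.5 [[-0.925  0.     0.38 ]
 [-0.38   0.    -0.925]
 [-0.    -1.    -0.   ]]
```

```bash
cat >> h.py <<'E'
def plan(wps,step=6.0,ang=10.0):
    """wps: list of (x,y,z,yawdeg of tool z, step_cm)"""
    o=env.observe();p=np.array(o['eef_pos']);M=R.from_rotvec(o['orientation']).as_matrix()
    yaw=np.degrees(np.arctan2(M[1,2],M[0,2]))
    print('t',o['t'],'p',p.round(4),'yaw',yaw.round(2),'tilt',M[2].round(4),'w',round(o['grip_width'],4),'F',o['wrist_force'].round(1),'q',o['qpos'].round(2))
    for w in wps:
        st=w[4] if len(w)>4 else step
        tgt=np.array(w[:3]);dy=(w[3]-yaw+180)%360-180
        n=int(max(np.ceil(np.linalg.norm(tgt-p)*100/st-1e-6),np.ceil(abs(dy)/ang-1e-6),1))
        d=(tgt-p)/n
        for i in range(n):
            a=np.radians(yaw);z=np.array([np.cos(a),np.sin(a),0]);y=np.array([0,0,-1.]);x=np.cross(y,z)
            print('  x %.1f y %.1f z %.1f spin %.1f'%(d@x*100,d@y*100,d@z*100,-dy/n)); yaw+=dy/n
        p=tgt; print(' --')
E
python3 - <<'E'
from h import *
plan([(0.47,-0.2,0.19,-67.7),(0.443,0.115,0.12,-15.9)])
E
```

```text
t 1.5 p [ 0.247  -0.6012  0.1931] yaw -67.66 tilt [-0. -1. -0.] w 0.0854 F [-0.9  0.  -0.7] q [ 1.15  0.61 -0.01  1.42  0.01  1.1  -0.04]
  x -4.5 y 0.0 z -3.6 spin 0.0
  x -4.5 y 0.0 z -3.6 spin 0.0
  x -4.5 y 0.0 z -3.6 spin 0.0
  x -4.5 y 0.0 z -3.6 spin 0.0
  x -4.5 y 0.0 z -3.6 spin 0.0
  x -4.5 y 0.0 z -3.6 spin 0.0
  x -4.5 y 0.0 z -3.6 spin 0.0
  x -4.5 y 0.0 z -3.6 spin 0.0
 --
  x -1.6 y 1.2 z -5.0 spin -8.6
  x -2.3 y 1.2 z -4.7 spin -8.6
  x -3.0 y 1.2 z -4.3 spin -8.6
  x -3.6 y 1.2 z -3.8 spin -8.6
  x -4.1 y 1.2 z -3.2 spin -8.6
  x -4.6 y 1.2 z -2.6 spin -8.6
 --
```

Emit:
servo_tool(moves=[{"x":-4.5,"z":-3.6,"claw":0.45},{"x":-4.5,"z":-3.6,"claw":0.45},{"x":-4.5,"z":-3.6,"claw":0.45},{"x":-4.5,"z":-3.6,"claw":0.45},{"x":-4.5,"z":-3.6,"claw":0.45},{"x":-4.5,"z":-3.6,"claw":0.45},{"x":-4.5,"z":-3.6,"claw":0.45},{"x":-4.5,"z":-3.6,"claw":0.45},{"x":-1.6,"y":1.2,"z":-5.0,"spin":-8.6,"claw":0.45},{"x":-2.3,"y":1.2,"z":-4.7,"spin":-8.6,"claw":0.45}], squeeze=25)

```text
$.moves[0]: bad value
```

```bash
python3 - <<'E'
from h import *
plan([(0.443,0.115,0.10,-15.9),(0.443,0.115,0.06,-15.9)])
E
```

```text
t 1.5 p [ 0.247  -0.6012  0.1931] yaw -67.66 tilt [-0. -1. -0.] w 0.0854 F [-0.9  0.  -0.7] q [ 1.15  0.61 -0.01  1.42  0.01  1.1  -0.04]
  x -3.5 y 0.7 z -4.5 spin -4.0
  x -3.8 y 0.7 z -4.3 spin -4.0
  x -4.1 y 0.7 z -4.0 spin -4.0
  x -4.3 y 0.7 z -3.7 spin -4.0
  x -4.6 y 0.7 z -3.4 spin -4.0
  x -4.8 y 0.7 z -3.1 spin -4.0
  x -5.0 y 0.7 z -2.7 spin -4.0
  x -5.2 y 0.7 z -2.4 spin -4.0
  x -5.4 y 0.7 z -2.0 spin -4.0
  x -5.5 y 0.7 z -1.6 spin -4.0
  x -5.6 y 0.7 z -1.2 spin -4.0
  x -5.6 y 0.7 z -0.9 spin -4.0
  x -5.7 y 0.7 z -0.5 spin -4.0
 --
  x 0.0 y 4.0 z 0.0 spin -0.0
 --
```

Emit:
servo_tool(moves=[{"x":-4.5,"y":0,"z":-3.6,"spin":0,"claw":0.45},{"x":-4.5,"y":0,"z":-3.6,"spin":0,"claw":0.45},{"x":-4.5,"y":0,"z":-3.6,"spin":0,"claw":0.45},{"x":-4.5,"y":0,"z":-3.6,"spin":0,"claw":0.45},{"x":-4.5,"y":0,"z":-3.6,"spin":0,"claw":0.45},{"x":-4.5,"y":0,"z":-3.6,"spin":0,"claw":0.45},{"x":-4.5,"y":0,"z":-3.6,"spin":0,"claw":0.45},{"x":-4.5,"y":0,"z":-3.6,"spin":0,"claw":0.45},{"x":-1.6,"y":1.2,"z":-5.0,"spin":-8.6,"claw":0.45},{"x":-2.3,"y":1.2,"z":-4.7,"spin":-8.6,"claw":0.45}], squeeze=25)

```text
t: 2.75
eef_pos: [0.4734, -0.0856, 0.1686]
orientation: [-0.646, 1.809, -1.831]
wrist_force: [0.4, 0.5, -1.2]
grip_width: 0.0469
```

```bash
python3 - <<'E'
from h import *
plan([(0.443,0.115,0.10,-15.9),(0.443,0.115,0.06,-15.9)])
E
```

```text
t 2.75 p [ 0.4734 -0.0856  0.1686] yaw -50.53 tilt [-0.0034 -0.9999  0.0131] w 0.0469 F [ 0.4  0.5 -1.2] q [ 0.25  0.38 -0.17  1.94  0.1   0.81 -0.85]
  x -2.6 y 1.7 z -4.4 spin -8.7
  x -3.2 y 1.7 z -3.9 spin -8.7
  x -3.8 y 1.7 z -3.4 spin -8.7
  x -4.2 y 1.7 z -2.8 spin -8.7
 --
  x 0.0 y 4.0 z 0.0 spin -0.0
 --
```

Emit:
servo_tool(moves=[{"x":-2.6,"y":1.7,"z":-4.4,"spin":-8.7,"claw":0.45},{"x":-3.2,"y":1.7,"z":-3.9,"spin":-8.7,"claw":0.45},{"x":-3.8,"y":1.7,"z":-3.4,"spin":-8.7,"claw":0.45},{"x":-4.2,"y":1.7,"z":-2.8,"spin":-8.7,"claw":0.45},{"x":0,"y":2,"z":0,"spin":0,"claw":0.45},{"x":0,"y":2,"z":0,"spin":0,"claw":0.45},{"x":0,"y":0,"z":0,"spin":0,"claw":0.45},{"x":0,"y":0,"z":0,"spin":0,"claw":0.45},{"x":0,"y":0,"z":0,"spin":0,"claw":0.45},{"x":0,"y":0,"z":0,"spin":0,"claw":0.45}], squeeze=25)

```text
t: 4.0
eef_pos: [0.4456, 0.1271, 0.0599]
orientation: [-1.064, 1.368, -1.398]
wrist_force: [-0.0, -0.2, -0.6]
grip_width: 0.0466
```

```bash
python3 - <<'E'
from h import *
plan([(0.443,0.115,0.021,-15.9,2)])
t=env.get_image("top");s=env.get_image("side")
a=cv2.resize(t[200:275,190:265],None,fx=5,fy=5,interpolation=cv2.INTER_CUBIC)
b=cv2.resize(s[195:270,250:325],None,fx=5,fy=5,interpolation=cv2.INTER_CUBIC)
cv2.imwrite("pics/c1.png",np.hstack([a,b]))
E
```

```text
t 4.0 p [0.4456 0.1271 0.0599] yaw -14.02 tilt [-0.0041 -0.9997  0.0244] w 0.0466 F [-0.  -0.2 -0.6] q [-0.14  0.54 -0.28  2.11  0.32  0.51 -0.9 ]
  x 0.4 y 1.3 z 0.0 spin 0.6
  x 0.4 y 1.3 z 0.0 spin 0.6
  x 0.4 y 1.3 z 0.0 spin 0.6
 --
```

View pics/c1.png

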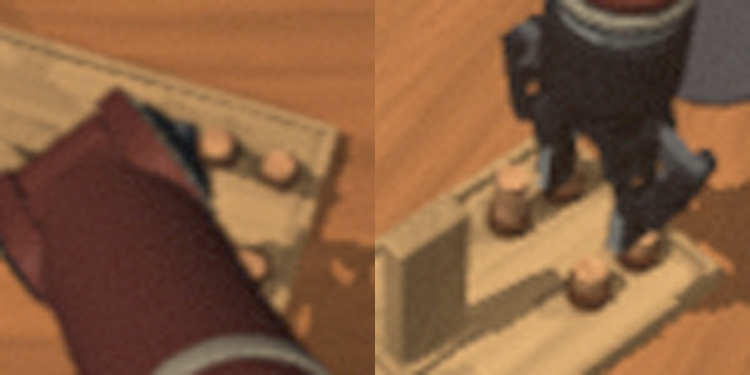

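Emit:
servo_tool(moves=[{"x":0.6,"y":0,"z":0,"spin":0.9,"claw":0.45},{"x":0.6,"y":0,"z":0,"spin":0.9,"claw":0.45},{"x":0,"y":0,"z":0,"spin":0,"claw":0.45},{"x":0,"y":1,"z":0,"spin":0,"claw":0.45},{"x":0,"y":1,"z":0,"spin":0,"claw":0.45},{"x":0,"y":1,"z":0,"spin":0,"claw":0.45},{"x":0,"y":0,"z":0,"spin":0,"claw":0.45},{"x":0,"y":0,"z":0,"spin":0,"claw":0.45},{"x":0,"y":0,"z":0,"spin":0,"claw":0.45},{"x":0,"y":0,"z":0,"spin":0,"claw":0.45}], squeeze=25)

```text
t: 5.35
eef_pos: [0.4429, 0.1146, 0.0273]
orientation: [-1.046, 1.393, -1.421]
wrist_force: [-0.4, -0.3, 0.1]
grip_width: 0.0469
```

```bash
python3 - <<'E'
from h import *
plan([(0.443,0.115,0.021,-15.9,2)])
t=env.get_image("top");s=env.get_image("side")
a=cv2.resize(t[200:275,190:265],None,fx=5,fy=5,interpolation=cv2.INTER_CUBIC)
b=cv2.resize(s[195:270,250:325],None,fx=5,fy=5,interpolation=cv2.INTER_CUBIC)
cv2.imwrite("pics/c2.png",np.hstack([a,b]))
E
```

```text
t 5.35 p [0.4429 0.1146 0.0273] yaw -15.95 tilt [-0.0045 -0.9997  0.0234] w 0.0469 F [-0.4 -0.3  0.1] q [-0.15  0.59 -0.23  2.15  0.35  0.41 -0.94]
  x -0.0 y 0.6 z 0.0 spin -0.0
 --
```

View pics/c2.png

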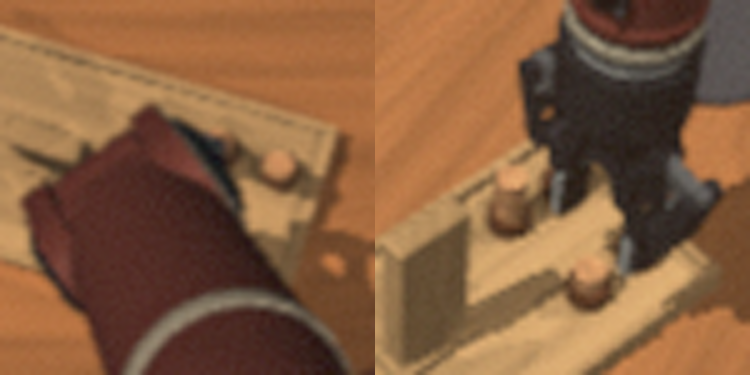

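```bash
python3 - <<'E'
from h import *
s=env.get_image("side");o=env.observe()
M=R.from_rotvec(o['orientation']).as_matrix();p=o['eef_pos'];print(p)
b=cv2.resize(s[190:275,240:330],None,fx=8,fy=6.9,interpolation=cv2.INTER_CUBIC)
def d(P,c):
    for u,v in proj("side",P): cv2.circle(b,(int((u-240+.5)*8),int((v-190+.5)*6.9)),4,c,-1)
d([p],(0,255,0)); d([p+M[:,2]*.0235-M[:,1]*.006,p-M[:,2]*.0235-M[:,1]*.006],(255,0,0))
d([p+M[:,2]*.038-M[:,1]*.006,p-M[:,2]*.038-M[:,1]*.006],(0,0,255))
d([(.4432,.1152,.036),(.4432,.1152,.01)],(255,0,255));d([(.432,.0745,.036)],(255,255,0))
cv2.imwrite("pics/d1.png",b)
E
```

```text
[0.44281155 0.11451117 0.02728102]
```

View pics/d1.png

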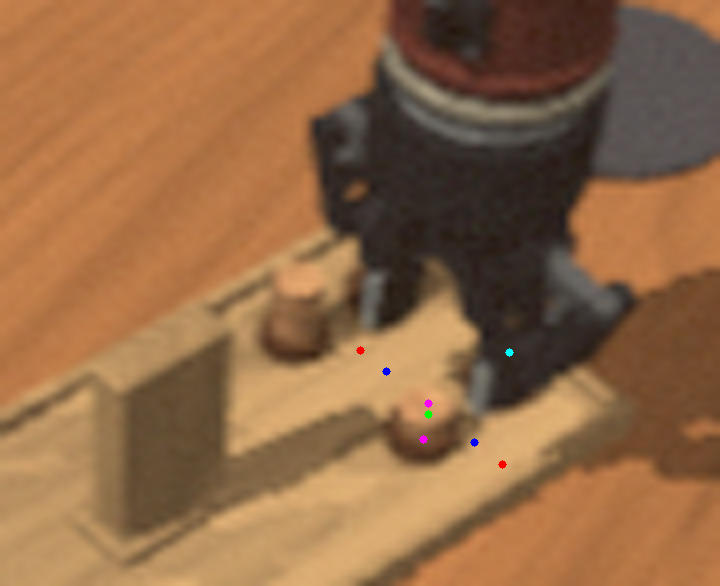

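```bash
python3 - <<'E'
from h import *
M=R.from_rotvec([-0.39694795,  2.0105065 , -2.00523296]).as_matrix();p=np.array([ 0.24668036, -0.60041128,  0.19192178])
out=[]
for cam in("side","top"):
    s=cv2.imread(f"pics/{cam}0.png")
    c=proj(cam,[p])[0];print(cam,c); x0=int(np.clip(c[0]-30,0,452));y0=int(np.clip(c[1]-35,0,324))
    b=cv2.resize(s[y0:y0+60,x0:x0+60],None,fx=6.5,fy=6.5,interpolation=cv2.INTER_CUBIC)
    def d(P,col):
        for u,v in proj(cam,P): cv2.circle(b,(int((u-x0+.5)*6.5),int((v-y0+.5)*6.5)),3,col,-1)
    d([p],(0,255,0));d([p-M[:,1]*.013+k*M[:,2]*.0425 for k in(1,-1)],(255,0,0));d([p-M[:,1]*.073],(255,0,255))
    out.append(b)
cv2.imwrite("pics/e1.png",np.hstack(out))
E
```

```text
side [445.30657178 114.04775151]
top [480.47337828 320.41639479]
```

View pics/e1.png

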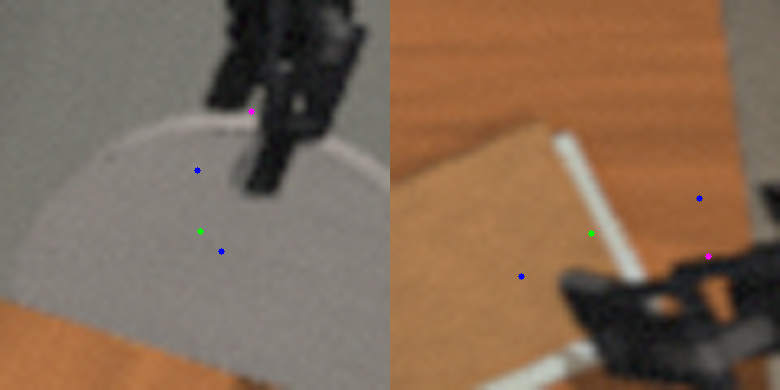

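```bash
python3 - <<'E'
from h import *
for cam in("side","top"):
    print(cam,proj(cam,[(0,0,0),(0,0,.1),(.1,0,0)]).round(1))
o=env.observe();p=o['eef_pos'];print(o['t'])
out=[]
for cam in("side","top"):
    s=env.get_image(cam)
    for q,c in((p,(0,255,0)),(p+[0,0,.073],(255,0,255)),(p+[0,0,.2],(255,255,0)),([0,0,0],(0,0,255))):
        u,v=proj(cam,[q])[0]; cv2.circle(s,(int(u+.5),int(v+.5)),2,c,-1)
    cv2.imwrite(f"pics/f_{cam}.png",s); out.append(s[120:384,200:512])
cv2.imwrite("pics/f1.png",cv2.resize(np.hstack(out),(800,338)))
E
```

```text
side [[455.6 303.8]
 [471.5 284.3]
 [418.3 285. ]]
top [[260.6 392.7]
 [261.3 404. ]
 [260.9 358.5]]
5.5
```

View pics/f_side.png

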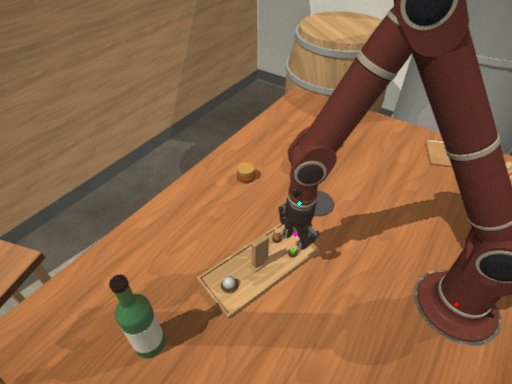

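View pics/f_top.png

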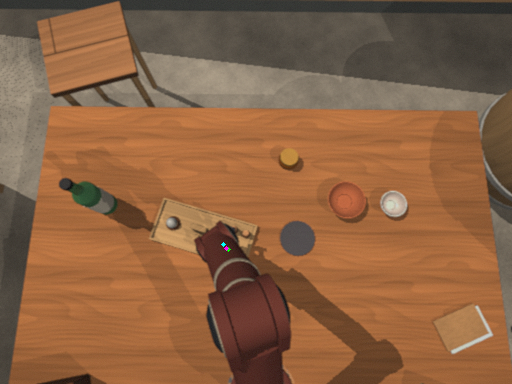

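```bash
python3 - <<'E'
from h import *
def J(cam,p):
    b=proj(cam,[p])[0];return np.array([proj(cam,[np.array(p)+e])[0]-b for e in np.eye(3)*.01]).T/.01
p0=[.247,-.601,.2];p1=[.443,.1145,.033]
A=np.vstack([J("side",p0),J("top",p0)]);b=np.array([6,-9,8,1.4]);print(A.round(0));print(np.linalg.lstsq(A,b,rcond=None))
print(J("side",p1).round(0)); print(np.linalg.lstsq(J("side",p1)[:,:2],np.array([-.3,-5.6]),rcond=None)[0])
E
ls -la .; ls *.py
```

```text
[[-290.  -73.  106.]
 [ -86.  125. -245.]
 [ -47. -366.  234.]
 [-384.   -5.   46.]]
(array([-0.00184771,  0.00342147,  0.04005084]), array([3.52319021]), np.int32(3), array([550.39096236, 452.39400055, 127.88105587]))
[[-291. -174.   24.]
 [-157.  228. -204.]]
[ 0.01115248 -0.0168804 ]
total 16
drwxr-xr-x  3 agent agent 4096 Dec  6 02:36 .
drwxr-xr-x 23 root  root  4096 Dec  6 02:36 ..
-rw-r--r--  1 agent agent 1395 Dec  6 02:38 h.py
drwxr-xr-x  2 agent agent 4096 Dec  6 02:40 pics
h.py
```

Emit:
servo_tool(moves=[{"x":0,"y":0.7,"z":0,"spin":0,"claw":0.45},{"x":0,"y":0,"z":0,"spin":0,"claw":0.45},{"x":0,"y":0,"z":0,"spin":0,"claw":0.9},{"x":0,"y":0,"z":0,"spin":0,"claw":0.9},{"x":0,"y":0,"z":0,"spin":0,"claw":0.9},{"x":0,"y":0,"z":0,"spin":0,"claw":0.9},{"x":0,"y":0,"z":0,"spin":0,"claw":0.9},{"x":0,"y":0,"z":0,"spin":0,"claw":0.9},{"x":0,"y":0,"z":0,"spin":0,"claw":0.9},{"x":0,"y":0,"z":0,"spin":0,"claw":0.9}], squeeze=25)

```text
t: 6.85
eef_pos: [0.443, 0.1145, 0.0198]
orientation: [-1.046, 1.393, -1.421]
wrist_force: [0.5, 0.4, 0.0]
grip_width: 0.0083
```

```bash
python3 - <<'E'
from h import *
plan([])
s=env.get_image("side");p=env.observe()['eef_pos']
b=cv2.resize(s[190:275,240:330],None,fx=8,fy=6.9,interpolation=cv2.INTER_CUBIC)
for u,v in proj("side",[p]): cv2.circle(b,(int((u-240+.5)*8),int((v-190+.5)*6.9)),4,(0,255,0),-1)
cv2.imwrite("pics/g1.png",b)
E
```

```text
t 6.85 p [0.443  0.1145 0.0198] yaw -15.95 tilt [-0.0044 -0.9997  0.0234] w 0.0083 F [0.5 0.4 0. ] q [-0.16  0.61 -0.22  2.16  0.36  0.39 -0.95]
```

View pics/g1.png

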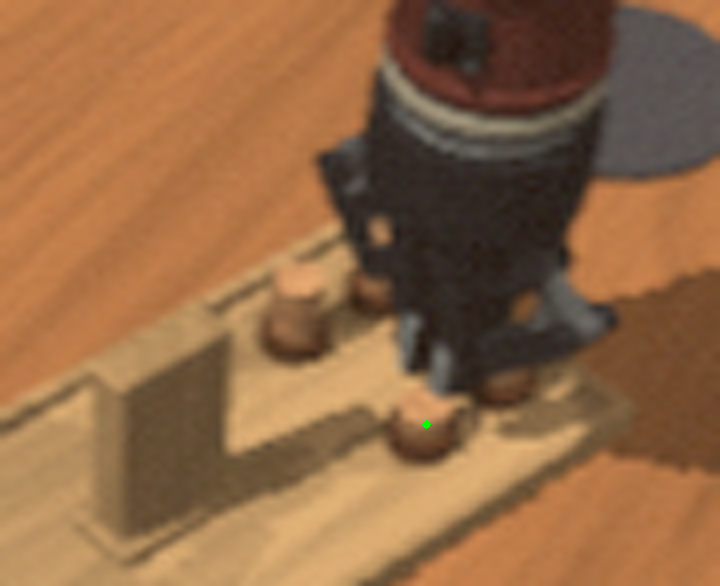

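Emit:
servo_tool(moves=[{"x":0,"y":0,"z":0,"spin":0,"claw":0.45},{"x":0,"y":0,"z":0,"spin":0,"claw":0.45},{"x":0,"y":0,"z":0,"spin":0,"claw":0.45},{"x":0,"y":0,"z":0,"spin":0,"claw":0.45},{"x":0,"y":0.4,"z":0,"spin":0,"claw":0.45},{"x":0,"y":0.4,"z":0,"spin":0,"claw":0.45},{"x":0,"y":0.2,"z":0,"spin":0,"claw":0.45},{"x":0,"y":0,"z":0,"spin":0,"claw":0.45},{"x":0,"y":0,"z":0,"spin":0,"claw":0.45},{"x":0,"y":0,"z":0,"spin":0,"claw":0.45}], squeeze=25)

```text
t: 8.15
eef_pos: [0.4432, 0.1145, 0.0089]
orientation: [-1.046, 1.393, -1.421]
wrist_force: [-0.8, 0.5, 0.4]
grip_width: 0.0474
```

```bash
python3 - <<'E'
from h import *
plan([])
s=env.get_image("side");p=env.observe()['eef_pos']
b=cv2.resize(s[190:275,240:330],None,fx=8,fy=6.9,interpolation=cv2.INTER_CUBIC)
for u,v in proj("side",[p]): cv2.circle(b,(int((u-240+.5)*8),int((v-190+.5)*6.9)),4,(0,255,0),-1)
cv2.imwrite("pics/g2.png",b)
t=env.get_image("top")
cv2.imwrite("pics/g2t.png",cv2.resize(t[190:275,180:270],None,fx=8,fy=6.9,interpolation=cv2.INTER_CUBIC))
E
```

```text
t 8.15 p [0.4432 0.1145 0.0089] yaw -15.95 tilt [-0.0042 -0.9997  0.023 ] w 0.0474 F [-0.8  0.5  0.4] q [-0.17  0.63 -0.2   2.16  0.37  0.36 -0.95]
```

View pics/g2.png

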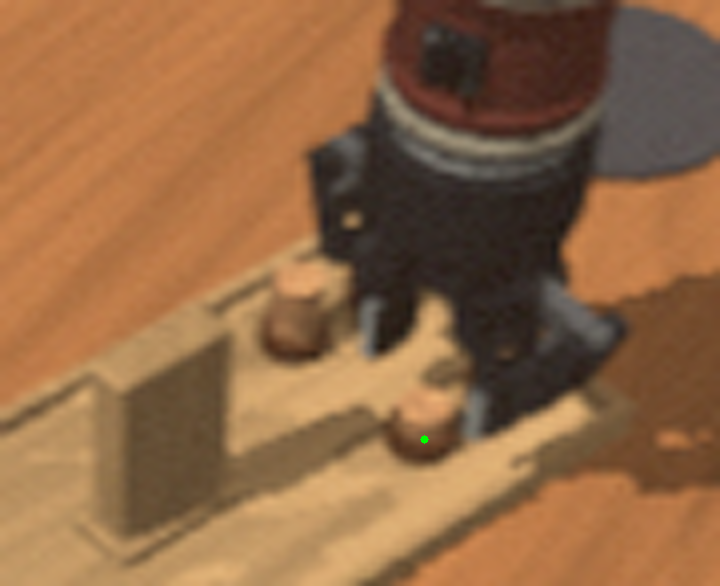

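View pics/g2t.png

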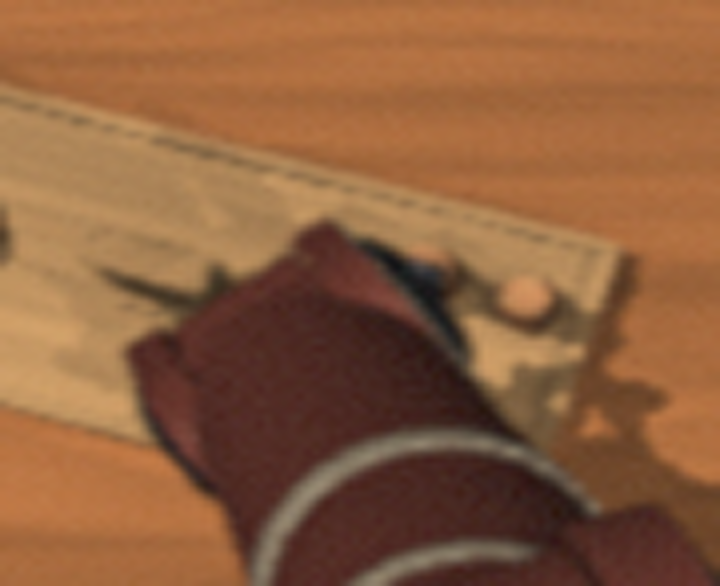

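Emit:
servo_tool(moves=[{"x":0,"y":0.3,"z":0,"spin":0,"claw":0.45},{"x":0,"y":0.3,"z":0,"spin":0,"claw":0.45},{"x":0,"y":0,"z":0,"spin":0,"claw":0.45},{"x":0,"y":0,"z":0,"spin":0,"claw":0.7},{"x":0,"y":0,"z":0,"spin":0,"claw":0.7},{"x":0,"y":0,"z":0,"spin":0,"claw":0.78},{"x":0,"y":0,"z":0,"spin":0,"claw":0.85},{"x":0,"y":0,"z":0,"spin":0,"claw":0.85},{"x":0,"y":0,"z":0,"spin":0,"claw":0.85},{"x":0,"y":0,"z":0,"spin":0,"claw":0.85}], squeeze=25)

```text
t: 9.5
eef_pos: [0.4435, 0.1145, 0.0026]
orientation: [-1.046, 1.393, -1.421]
wrist_force: [-0.0, 0.1, 0.8]
grip_width: 0.0133
```

```bash
python3 - <<'E'
from h import *
plan([])
s=env.get_image("side");p=env.observe()['eef_pos']
b=cv2.resize(s[190:275,240:330],None,fx=8,fy=6.9,interpolation=cv2.INTER_CUBIC)
cv2.imwrite("pics/g3.png",b)
E
```

```text
t 9.5 p [0.4435 0.1145 0.0026] yaw -15.95 tilt [-0.0044 -0.9997  0.0234] w 0.0133 F [-0.   0.1  0.8] q [-0.18  0.64 -0.19  2.17  0.37  0.34 -0.96]
```

View pics/g3.png

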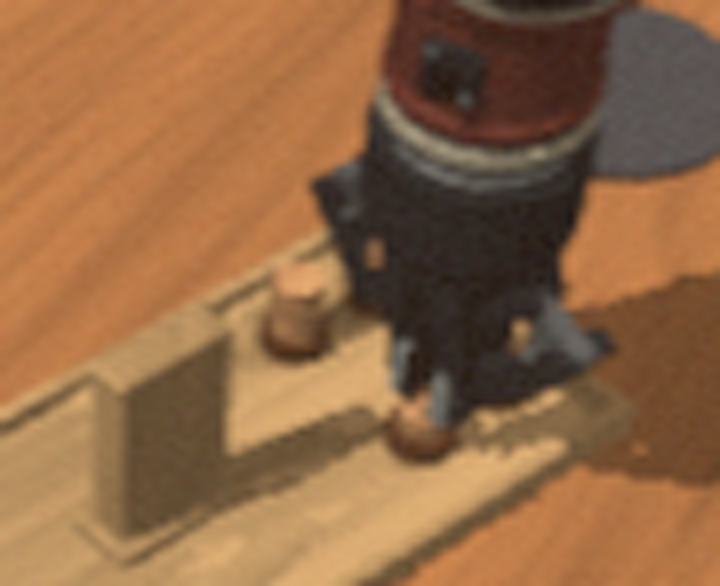

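Emit:
servo_tool(moves=[{"x":0,"y":0,"z":0,"spin":0,"claw":0.45},{"x":0,"y":0,"z":0,"spin":0,"claw":0.45},{"x":0,"y":0,"z":0,"spin":0,"claw":0.45},{"x":0,"y":0.4,"z":0,"spin":0,"claw":0.45},{"x":0,"y":0.4,"z":0,"spin":0,"claw":0.45},{"x":0,"y":0.4,"z":0,"spin":0,"claw":0.45},{"x":0,"y":0,"z":0,"spin":0,"claw":0.7},{"x":0,"y":0,"z":0,"spin":0,"claw":0.85},{"x":0,"y":0,"z":0,"spin":0,"claw":0.85},{"x":0,"y":0,"z":0,"spin":0,"claw":0.85}], squeeze=25)

```text
t: 10.8
eef_pos: [0.4437, 0.1145, -0.0103]
orientation: [-1.046, 1.393, -1.421]
wrist_force: [-0.0, -0.2, 0.2]
grip_width: 0.0182
```

```bash
python3 - <<'E'
from h import *
plan([])
s=env.get_image("side");p=env.observe()['eef_pos']
b=cv2.resize(s[190:275,240:330],None,fx=8,fy=6.9,interpolation=cv2.INTER_CUBIC)
cv2.imwrite("pics/g4.png",b)
E
```

```text
t 10.8 p [ 0.4437  0.1145 -0.0103] yaw -15.95 tilt [-0.0043 -0.9997  0.0233] w 0.0182 F [-0.  -0.2  0.2] q [-0.19  0.67 -0.17  2.17  0.39  0.31 -0.97]
```

View pics/g4.png

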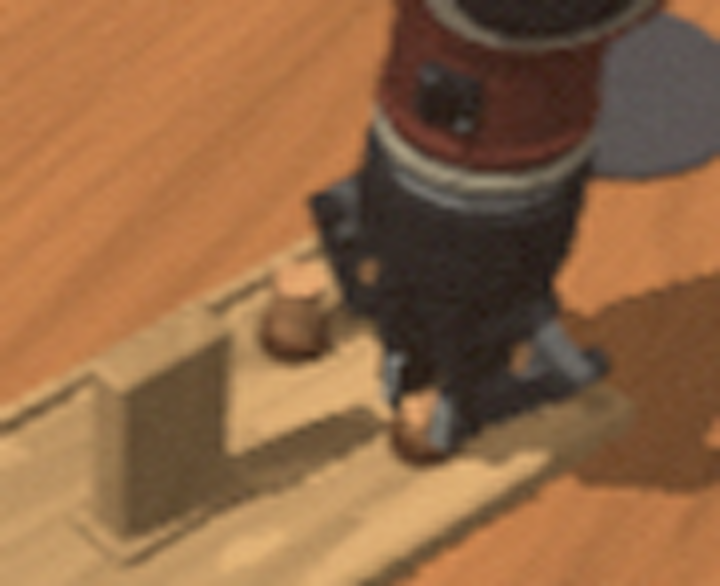

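```bash
python3 - <<'E'
from h import *
plan([(0.4437,0.1145,0.07,-15.95,4),(0.612,-0.303,0.07,-15.95,5.5),(0.612,-.303,0.018,-15.95,3)])
E
```

```text
t 10.85 p [ 0.4437  0.1145 -0.0103] yaw -15.95 tilt [-0.0043 -0.9997  0.0233] w 0.0181 F [ 1.3 -0.1 -1.1] q [-0.19  0.67 -0.17  2.17  0.39  0.31 -0.97]
  x -0.0 y -2.7 z -0.0 spin 0.0
  x -0.0 y -2.7 z -0.0 spin 0.0
  x -0.0 y -2.7 z -0.0 spin 0.0
 --
  x 3.9 y 0.0 z 3.1 spin -0.0
  x 3.9 y 0.0 z 3.1 spin -0.0
  x 3.9 y 0.0 z 3.1 spin -0.0
  x 3.9 y 0.0 z 3.1 spin -0.0
  x 3.9 y 0.0 z 3.1 spin -0.0
  x 3.9 y 0.0 z 3.1 spin -0.0
  x 3.9 y 0.0 z 3.1 spin -0.0
  x 3.9 y 0.0 z 3.1 spin -0.0
  x 3.9 y 0.0 z 3.1 spin -0.0
 --
  x 0.0 y 2.6 z 0.0 spin -0.0
  x 0.0 y 2.6 z 0.0 spin -0.0
 --
```

Emit:
servo_tool(moves=[{"x":0,"y":-2,"z":0,"spin":0,"claw":0.9},{"x":0,"y":-3,"z":0,"spin":0,"claw":0.9},{"x":0,"y":-3,"z":0,"spin":0,"claw":0.9},{"x":3.9,"y":0,"z":3.1,"spin":0,"claw":0.9},{"x":3.9,"y":0,"z":3.1,"spin":0,"claw":0.9},{"x":3.9,"y":0,"z":3.1,"spin":0,"claw":0.9},{"x":3.9,"y":0,"z":3.1,"spin":0,"claw":0.9},{"x":3.9,"y":0,"z":3.1,"spin":0,"claw":0.9},{"x":3.9,"y":0,"z":3.1,"spin":0,"claw":0.9},{"x":3.9,"y":0,"z":3.1,"spin":0,"claw":0.9}], squeeze=25)

```text
t: 12.1
eef_pos: [0.5805, -0.2103, 0.0762]
orientation: [-1.05, 1.385, -1.41]
wrist_force: [2.1, 0.2, 0.1]
grip_width: 0.0186
```

```bash
python3 - <<'E'
from h import *
plan([(0.612,-0.303,0.065,-15.95,4),(0.612,-.303,0.018,-15.95,3)])
E
```

```text
t 12.1 p [ 0.5805 -0.2103  0.0762] yaw -15.22 tilt [-0.0078 -0.9997  0.0234] w 0.0186 F [2.1 0.2 0.1] q [ 0.54  0.71 -0.37  1.67  0.32  0.8  -0.23]
  x 2.7 y 0.4 z 1.8 spin 0.2
  x 2.7 y 0.4 z 1.8 spin 0.2
  x 2.7 y 0.4 z 1.8 spin 0.2
 --
  x 0.0 y 2.4 z 0.0 spin -0.0
  x 0.0 y 2.4 z 0.0 spin -0.0
 --
```

Emit:
servo_tool(moves=[{"x":2.7,"y":0,"z":1.8,"spin":0,"claw":0.9},{"x":2.4,"y":0,"z":1.5,"spin":0,"claw":0.9},{"x":1.4,"y":0,"z":0.8,"spin":0,"claw":0.9},{"x":0.4,"y":0,"z":0.2,"spin":0,"claw":0.9},{"x":0,"y":0,"z":0,"spin":0,"claw":0.9},{"x":0,"y":2,"z":0,"spin":0,"claw":0.9},{"x":0,"y":1.8,"z":0,"spin":0,"claw":0.9},{"x":0,"y":1,"z":0,"spin":0,"claw":0.9},{"x":0,"y":0,"z":0,"spin":0,"claw":0.9},{"x":0,"y":0,"z":0,"spin":0,"claw":0.9}], squeeze=25)

```text
t: 13.35
eef_pos: [0.6028, -0.29, 0.022]
orientation: [-1.053, 1.392, -1.405]
wrist_force: [0.3, -0.4, -0.4]
grip_width: 0.018
```

```bash
python3 - <<'E'
from h import *
plan([(0.612,-.303,0.018,-15.95,3)])
s=env.get_image("side");t=env.get_image("top")
b=cv2.resize(s[110:190,265:345],None,fx=5,fy=5,interpolation=cv2.INTER_CUBIC)
a=cv2.resize(t[160:240,310:390],None,fx=5,fy=5,interpolation=cv2.INTER_CUBIC)
cv2.imwrite("pics/h1.png",np.hstack([b,a]))
E
```

```text
t 13.35 p [ 0.6028 -0.29    0.022 ] yaw -15.28 tilt [-0.0094 -0.9998  0.0164] w 0.018 F [ 0.3 -0.4 -0.4] q [ 0.62  0.84 -0.35  1.54  0.35  0.81 -0.13]
  x 1.0 y 0.4 z 1.2 spin 0.7
 --
```

View pics/h1.png

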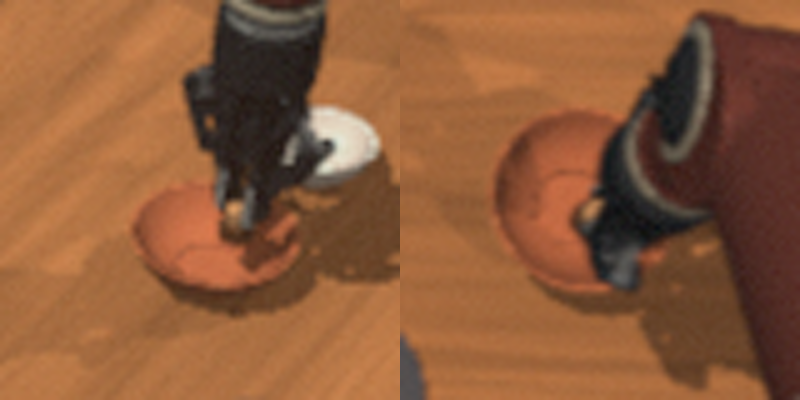

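Emit:
servo_tool(moves=[{"x":1.0,"y":0,"z":0.4,"spin":0,"claw":0.9},{"x":0.4,"y":1.0,"z":0.2,"spin":0,"claw":0.9},{"x":0,"y":0,"z":0,"spin":0,"claw":0.9},{"x":0,"y":0,"z":0,"spin":0,"claw":0.45},{"x":0,"y":0,"z":0,"spin":0,"claw":0.45},{"x":0,"y":0,"z":0,"spin":0,"claw":0.45},{"x":0,"y":-1,"z":0,"spin":0,"claw":0.45},{"x":0,"y":-3,"z":0,"spin":0,"claw":0.45},{"x":0,"y":-3,"z":0,"spin":0,"claw":0.45},{"x":-3,"y":0,"z":-2,"spin":0,"claw":0.45}], squeeze=25)

```text
t: 14.7
eef_pos: [0.5939, -0.2764, 0.0869]
orientation: [-1.048, 1.39, -1.415]
wrist_force: [0.3, 0.4, 0.3]
grip_width: 0.0469
```

```bash
python3 - <<'E'
from h import *
plan([(0.45,0.03,0.07,-15.95,5.5),(0.433,.0745,0.05,-15.95,3),(0.433,.0745,-0.0105,-15.95,3)])
s=env.get_image("side");t=env.get_image("top")
b=cv2.resize(s[110:190,265:345],None,fx=5,fy=5,interpolation=cv2.INTER_CUBIC)
a=cv2.resize(t[160:240,310:390],None,fx=5,fy=5,interpolation=cv2.INTER_CUBIC)
cv2.imwrite("pics/h2.png",np.hstack([b,a]))
E
```

```text
t 14.7 p [ 0.5939 -0.2764  0.0869] yaw -15.62 tilt [-0.0065 -0.9997  0.0229] w 0.0469 F [0.3 0.4 0.3] q [ 0.62  0.75 -0.38  1.54  0.32  0.89 -0.13]
  x -3.7 y 0.2 z -3.2 spin 0.0
  x -3.7 y 0.2 z -3.2 spin 0.0
  x -3.7 y 0.2 z -3.2 spin 0.0
  x -3.7 y 0.2 z -3.2 spin 0.0
  x -3.7 y 0.2 z -3.2 spin 0.0
  x -3.6 y 0.2 z -3.2 spin 0.0
  x -3.6 y 0.2 z -3.2 spin 0.0
 --
  x -1.9 y 1.0 z -1.4 spin -0.0
  x -1.9 y 1.0 z -1.4 spin -0.0
 --
  x 0.0 y 2.0 z 0.0 spin -0.0
  x 0.0 y 2.0 z 0.0 spin -0.0
  x 0.0 y 2.0 z 0.0 spin -0.0
 --
```

View pics/h2.png

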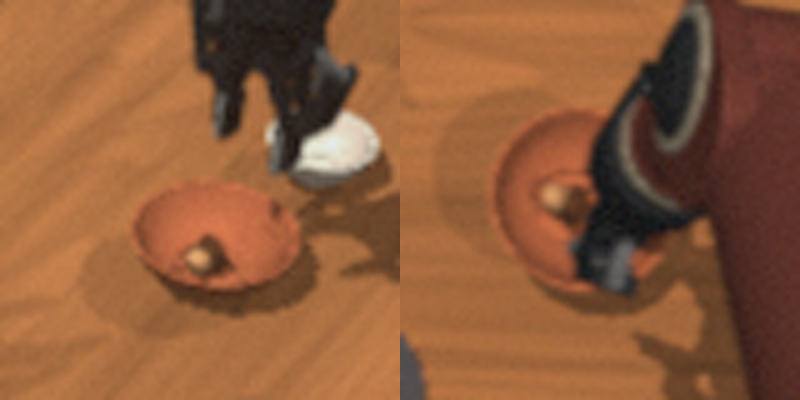

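Emit:
servo_tool(moves=[{"x":-3.7,"y":0.2,"z":-3.2,"spin":0,"claw":0.45},{"x":-3.7,"y":0.2,"z":-3.2,"spin":0,"claw":0.45},{"x":-3.7,"y":0.2,"z":-3.2,"spin":0,"claw":0.45},{"x":-3.7,"y":0.2,"z":-3.2,"spin":0,"claw":0.45},{"x":-3.7,"y":0.2,"z":-3.2,"spin":0,"claw":0.45},{"x":-3.7,"y":0.2,"z":-3.2,"spin":0,"claw":0.45},{"x":-3.6,"y":0.2,"z":-3.2,"spin":0,"claw":0.45},{"x":-2,"y":0.8,"z":-1.4,"spin":0,"claw":0.45},{"x":-1,"y":0.4,"z":-0.8,"spin":0,"claw":0.45},{"x":0,"y":0,"z":0,"spin":0,"claw":0.45}], squeeze=25)

```text
t: 16.05
eef_pos: [0.4328, 0.0851, 0.0636]
orientation: [-1.041, 1.375, -1.404]
wrist_force: [-0.2, 0.1, -0.7]
grip_width: 0.0472
```

```bash
python3 - <<'E'
from h import *
plan([(0.433,.0745,0.03,-15.95,3),(0.433,.0745,-0.0105,-15.95,2)])
E
```

```text
t 16.05 p [0.4328 0.0851 0.0636] yaw -14.81 tilt [-0.0162 -0.9993  0.0334] w 0.0472 F [-0.2  0.1 -0.7] q [-0.04  0.51 -0.3   2.18  0.33  0.46 -0.85]
  x 0.5 y 1.7 z 0.1 spin 0.6
  x 0.5 y 1.7 z 0.2 spin 0.6
 --
  x 0.0 y 1.4 z 0.0 spin -0.0
  x 0.0 y 1.4 z 0.0 spin -0.0
  x 0.0 y 1.4 z 0.0 spin -0.0
 --
```

Emit:
servo_tool(moves=[{"x":0.5,"y":1.2,"z":0.1,"spin":0.6,"claw":0.45},{"x":0.5,"y":1.2,"z":0.1,"spin":0.6,"claw":0.45},{"x":0,"y":1.2,"z":0,"spin":0,"claw":0.45},{"x":0,"y":0,"z":0,"spin":0,"claw":0.45},{"x":0,"y":0,"z":0,"spin":0,"claw":0.45},{"x":0,"y":0,"z":0,"spin":0,"claw":0.45},{"x":0,"y":0,"z":0,"spin":0,"claw":0.45},{"x":0,"y":0,"z":0,"spin":0,"claw":0.45},{"x":0,"y":0,"z":0,"spin":0,"claw":0.45},{"x":0,"y":0,"z":0,"spin":0,"claw":0.45}], squeeze=25)

```text
t: 17.3
eef_pos: [0.4368, 0.0709, 0.0265]
orientation: [-1.021, 1.391, -1.426]
wrist_force: [-0.1, 0.5, 0.9]
grip_width: 0.0466
```

```bash
python3 - <<'E'
from h import *
plan([(0.433,.0745,-0.0105,-15.95,2)])
s=env.get_image("side")
b=cv2.resize(s[190:275,240:330],None,fx=8,fy=6.9,interpolation=cv2.INTER_CUBIC)
cv2.imwrite("pics/g5.png",b)
E
```

```text
t 17.3 p [0.4368 0.0709 0.0265] yaw -16.46 tilt [-0.017  -0.9991  0.0376] w 0.0466 F [-0.1  0.5  0.9] q [-0.06  0.58 -0.23  2.21  0.38  0.35 -0.89]
  x -0.1 y 1.9 z -0.2 spin -0.3
  x -0.1 y 1.9 z -0.2 spin -0.3
 --
```

View pics/g5.png

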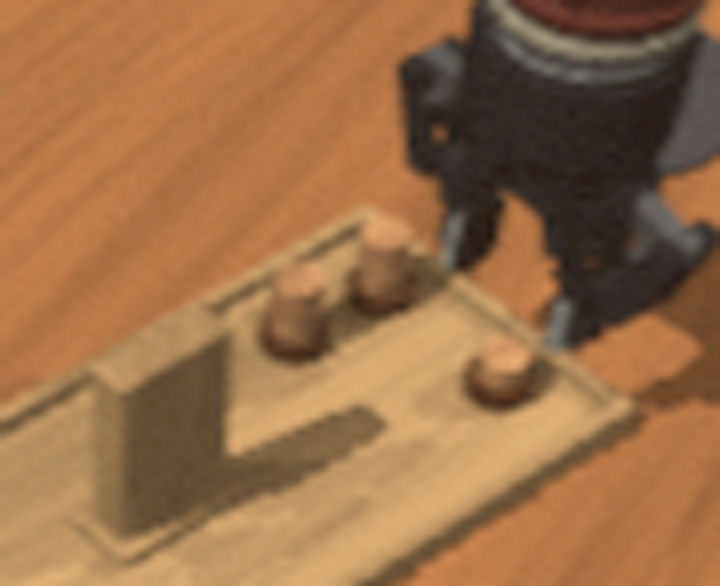

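```bash
cat >> h.py <<'E'
def delta(tgt,n=1):
    o=env.observe();M=R.from_rotvec(o['orientation']).as_matrix();p=o['eef_pos']
    print('t',o['t'],'p',p.round(4),'tooly',M[:,1].round(4),'w',round(o['grip_width'],4),'F',o['wrist_force'].round(1),'tool delta cm total',(M.T@(np.array(tgt)-p)*100).round(2))
E
python3 - <<'E'
from h import *
delta((0.434,.0775,-0.0105))
E
```

```text
t 17.35 p [0.4368 0.0709 0.0265] tooly [ 0.041   0.0057 -0.9991] w 0.0473 F [ 0.1 -0.2 -1.1] tool delta cm total [-0.49  3.69 -0.6 ]
```

Emit:
servo_tool(moves=[{"x":-0.3,"y":0,"z":-0.3,"spin":-0.3,"claw":0.45},{"x":-0.2,"y":0.6,"z":-0.3,"spin":-0.3,"claw":0.45},{"x":0,"y":1,"z":0,"spin":0,"claw":0.45},{"x":0,"y":1,"z":0,"spin":0,"claw":0.45},{"x":0,"y":1,"z":0,"spin":0,"claw":0.45},{"x":0,"y":0,"z":0,"spin":0,"claw":0.45},{"x":0,"y":0,"z":0,"spin":0,"claw":0.7},{"x":0,"y":0,"z":0,"spin":0,"claw":0.9},{"x":0,"y":0,"z":0,"spin":0,"claw":0.9},{"x":0,"y":0,"z":0,"spin":0,"claw":0.9}], squeeze=25)

```text
t: 18.6
eef_pos: [0.4336, 0.0782, -0.0123]
orientation: [-1.028, 1.383, -1.418]
wrist_force: [0.3, -0.9, 0.3]
grip_width: 0.0188
```

```bash
python3 - <<'E'
from h import *
delta((0.434,.0775,0.07))
s=env.get_image("side")
b=cv2.resize(s[190:275,240:330],None,fx=8,fy=6.9,interpolation=cv2.INTER_CUBIC)
cv2.imwrite("pics/g6.png",b)
E
```

```text
t 18.6 p [ 0.4336  0.0782 -0.0123] tooly [ 0.0405  0.0056 -0.9992] w 0.0188 F [ 0.3 -0.9  0.3] tool delta cm total [-0.08 -8.22  0.36]
```

View pics/g6.png

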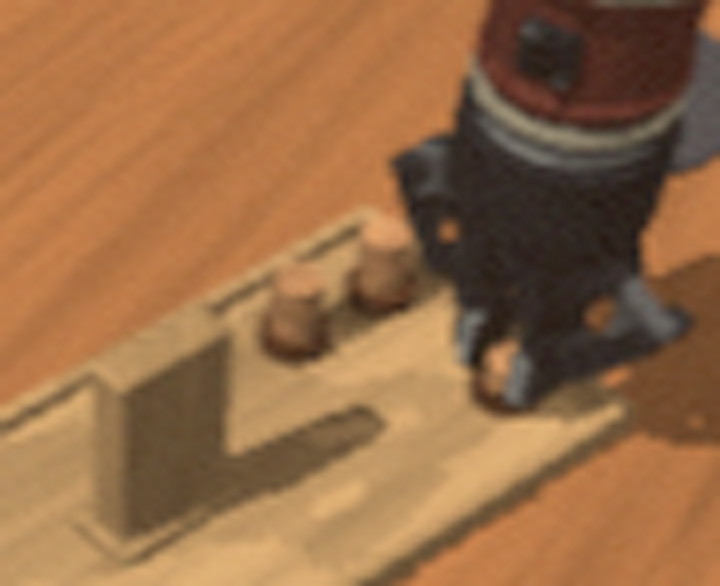

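Emit:
servo_tool(moves=[{"x":0,"y":-2,"z":0,"spin":0,"claw":0.9},{"x":0,"y":-3,"z":0,"spin":0,"claw":0.9},{"x":0,"y":-3,"z":0,"spin":0,"claw":0.9},{"x":3.5,"y":0,"z":3.3,"spin":0,"claw":0.9},{"x":3.5,"y":0,"z":3.3,"spin":0,"claw":0.9},{"x":3.5,"y":0,"z":3.3,"spin":0,"claw":0.9},{"x":3.5,"y":0,"z":3.3,"spin":0,"claw":0.9},{"x":3.5,"y":0,"z":3.3,"spin":0,"claw":0.9},{"x":3.5,"y":0,"z":3.3,"spin":0,"claw":0.9},{"x":3.2,"y":0,"z":3,"spin":0,"claw":0.9}], squeeze=25)

```text
t: 19.9
eef_pos: [0.5886, -0.221, 0.0757]
orientation: [-1.032, 1.376, -1.41]
wrist_force: [1.6, 0.3, 0.3]
grip_width: 0.0181
```

```bash
python3 - <<'E'
from h import *
delta((0.62,-.305,0.06))
E
```

```text
t 19.9 p [ 0.5886 -0.221   0.0757] tooly [ 0.0416  0.0079 -0.9991] w 0.0181 F [1.6 0.3 0.3] tool delta cm total [7.32 1.64 5.18]
```

Emit:
servo_tool(moves=[{"x":2.8,"y":0,"z":2.1,"spin":0,"claw":0.9},{"x":2.4,"y":0.4,"z":1.7,"spin":0,"claw":0.9},{"x":1.5,"y":0.6,"z":1,"spin":0,"claw":0.9},{"x":0.6,"y":0.6,"z":0.4,"spin":0,"claw":0.9},{"x":0,"y":0,"z":0,"spin":0,"claw":0.9},{"x":0,"y":0,"z":0,"spin":0,"claw":0.9},{"x":0,"y":1.5,"z":0,"spin":0,"claw":0.9},{"x":0,"y":1.5,"z":0,"spin":0,"claw":0.9},{"x":0,"y":0,"z":0,"spin":0,"claw":0.9},{"x":0,"y":0,"z":0,"spin":0,"claw":0.9}], squeeze=25)

```text
t: 21.15
eef_pos: [0.6199, -0.3085, 0.0255]
orientation: [-1.033, 1.382, -1.409]
wrist_force: [0.2, 0.0, -0.6]
grip_width: 0.0185
```

```bash
python3 - <<'E'
from h import *
delta((0.62,-.303,0.012))
s=env.get_image("side");t=env.get_image("top")
b=cv2.resize(s[110:190,265:345],None,fx=5,fy=5,interpolation=cv2.INTER_CUBIC)
a=cv2.resize(t[160:240,310:390],None,fx=5,fy=5,interpolation=cv2.INTER_CUBIC)
cv2.imwrite("pics/h3.png",np.hstack([b,a]))
E
```

```text
t 21.15 p [ 0.6199 -0.3085  0.0255] tooly [ 0.0372  0.0092 -0.9993] w 0.0185 F [ 0.2  0.  -0.6] tool delta cm total [-0.5   1.36 -0.18]
```

View pics/h3.png

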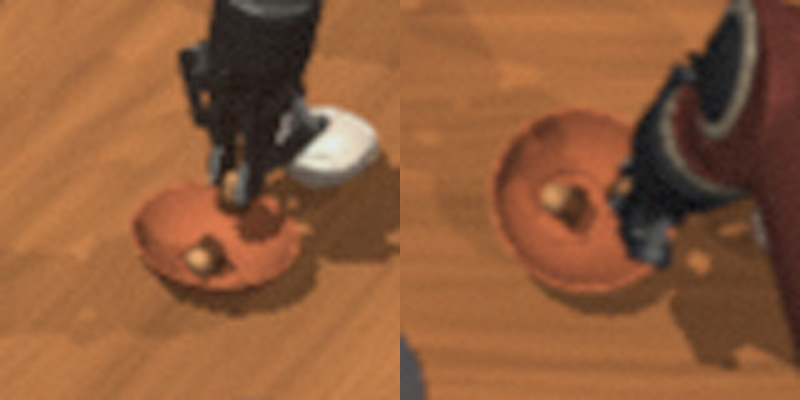

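Emit:
servo_tool(moves=[{"x":-0.8,"y":0.6,"z":-0.2,"spin":0,"claw":0.9},{"x":0,"y":0.8,"z":0,"spin":0,"claw":0.9},{"x":0,"y":0,"z":0,"spin":0,"claw":0.9},{"x":0,"y":0,"z":0,"spin":0,"claw":0.45},{"x":0,"y":0,"z":0,"spin":0,"claw":0.45},{"x":0,"y":0,"z":0,"spin":0,"claw":0.45},{"x":0,"y":-1,"z":0,"spin":0,"claw":0.45},{"x":0,"y":-3,"z":0,"spin":0,"claw":0.45},{"x":0,"y":-4,"z":0,"spin":0,"claw":0.45},{"x":0,"y":-4,"z":0,"spin":0,"claw":0.45}], squeeze=25)

```text
t: 22.5
eef_pos: [0.6144, -0.3006, 0.1333]
orientation: [-1.036, 1.386, -1.407]
wrist_force: [-0.2, -0.2, -1.0]
grip_width: 0.0471
```

```bash
python3 - <<'E'
from h import *
s=env.get_image("side");t=env.get_image("top")
b=cv2.resize(s[110:190,265:345],None,fx=5,fy=5,interpolation=cv2.INTER_CUBIC)
a=cv2.resize(t[160:240,310:390],None,fx=5,fy=5,interpolation=cv2.INTER_CUBIC)
cv2.imwrite("pics/h4.png",np.hstack([b,a]))
plan([(0.5,0.2,0.16,-16,5.5)])
E
```

```text
t 22.6 p [ 0.6183 -0.3018  0.1385] yaw -15.43 tilt [-0.0177 -0.999   0.041 ] w 0.0467 F [0.3 0.3 1. ] q [ 0.66  0.74 -0.43  1.4   0.31  1.03 -0.08]
  x -4.5 y -0.2 z -2.5 spin 0.1
  x -4.5 y -0.2 z -2.5 spin 0.1
  x -4.5 y -0.2 z -2.5 spin 0.1
  x -4.5 y -0.2 z -2.5 spin 0.1
  x -4.5 y -0.2 z -2.5 spin 0.1
  x -4.5 y -0.2 z -2.5 spin 0.1
  x -4.5 y -0.2 z -2.5 spin 0.1
  x -4.5 y -0.2 z -2.5 spin 0.1
  x -4.5 y -0.2 z -2.5 spin 0.1
  x -4.5 y -0.2 z -2.5 spin 0.1
 --
```

View pics/h4.png

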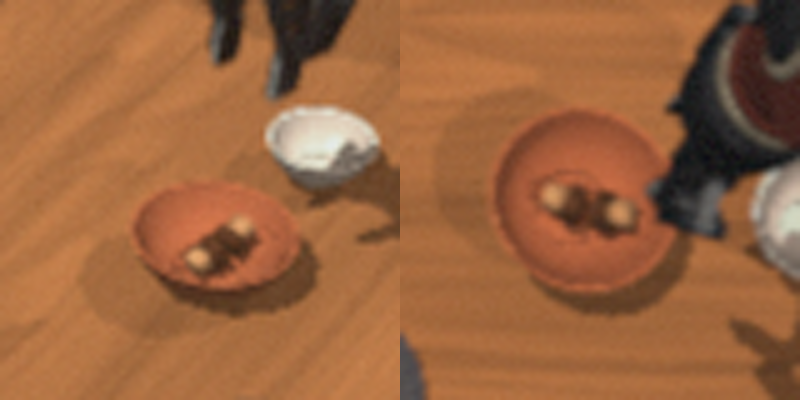

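Emit:
servo_tool(moves=[{"x":-2,"y":-0.3,"z":-1,"spin":0,"claw":0.4},{"x":-4,"y":-0.3,"z":-2,"spin":0,"claw":0.4},{"x":-4.8,"y":-0.3,"z":-2.6,"spin":0,"claw":0.4},{"x":-4.8,"y":-0.3,"z":-2.6,"spin":0,"claw":0.4},{"x":-4.8,"y":-0.3,"z":-2.6,"spin":0,"claw":0.4},{"x":-4.8,"y":-0.3,"z":-2.6,"spin":0,"claw":0.4},{"x":-4.8,"y":-0.3,"z":-2.6,"spin":0,"claw":0.4},{"x":-4.5,"y":-0.3,"z":-2.6,"spin":0,"claw":0.4},{"x":-3,"y":0,"z":-1.8,"spin":0,"claw":0.4},{"x":-2,"y":0,"z":-1,"spin":0,"claw":0.4}], squeeze=25)

```text
t: 23.85
eef_pos: [0.4975, 0.1622, 0.1585]
orientation: [-1.043, 1.382, -1.396]
wrist_force: [-0.4, 0.5, -0.2]
grip_width: 0.0508
```

```bash
python3 - <<'E'
from h import *
delta((.5013,.2003,.125));plan([(.5013,.2003,.125,-16,3)])
E
```

```text
t 23.85 p [0.4975 0.1622 0.1585] tooly [ 0.03    0.0134 -0.9995] w 0.0508 F [-0.4  0.5 -0.2] tool delta cm total [-3.71  3.41 -0.69]
t 23.85 p [0.4975 0.1622 0.1585] yaw -14.77 tilt [-0.0206 -0.9995  0.0256] w 0.0508 F [-0.4  0.5 -0.2] q [-0.05  0.48 -0.45  1.86  0.27  0.84 -0.89]
  x -1.9 y 1.7 z -0.3 spin 0.6
  x -1.9 y 1.7 z -0.3 spin 0.6
 --
```

Emit:
servo_tool(moves=[{"x":-1.2,"y":0.5,"z":-0.3,"spin":0.4,"claw":0.4},{"x":-1.2,"y":1,"z":-0.2,"spin":0.4,"claw":0.4},{"x":-0.8,"y":1,"z":-0.2,"spin":0.3,"claw":0.4},{"x":0,"y":0.7,"z":0,"spin":0,"claw":0.4},{"x":0,"y":0,"z":0,"spin":0,"claw":0.4},{"x":0,"y":0,"z":0,"spin":0,"claw":0.4},{"x":0,"y":0,"z":0,"spin":0,"claw":0.4},{"x":0,"y":0,"z":0,"spin":0,"claw":0.4},{"x":0,"y":0,"z":0,"spin":0,"claw":0.4},{"x":0,"y":0,"z":0,"spin":0,"claw":0.4}], squeeze=25)

```text
t: 25.1
eef_pos: [0.4977, 0.1955, 0.1235]
orientation: [-1.035, 1.399, -1.412]
wrist_force: [0.6, -0.2, -0.6]
grip_width: 0.0512
```

```bash
python3 - <<'E'
from h import *
plan([])
delta((.5013,.2003,.06))
s=env.get_image("side")
x0,y0=190,170
b=cv2.resize(s[y0:y0+150,x0:x0+150],None,fx=4,fy=4,interpolation=cv2.INTER_CUBIC)
p=env.observe()['eef_pos']
for q,c in ((p,(0,255,0)),(p+[0,0,.033],(255,0,0)),([.5013,.2003,.125],(0,0,255))):
    u,v=proj("side",[q])[0];cv2.circle(b,(int((u-x0+.5)*4),int((v-y0+.5)*4)),3,c,-1)
cv2.imwrite("pics/i1.png",b)
E
```

```text
t 25.1 p [0.4977 0.1955 0.1235] yaw -15.99 tilt [-0.0175 -0.9996  0.0224] w 0.0512 F [ 0.6 -0.2 -0.6] q [-0.14  0.54 -0.42  1.86  0.31  0.78 -1.  ]
t 25.1 p [0.4977 0.1955 0.1235] tooly [ 0.0264  0.0107 -0.9996] w 0.0512 F [ 0.6 -0.2 -0.6] tool delta cm total [-0.45  6.36  0.07]
```

View pics/i1.png

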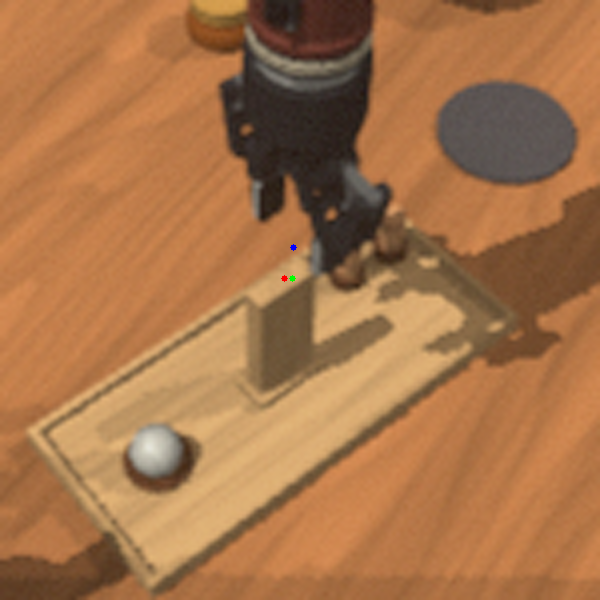

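Emit:
servo_tool(moves=[{"x":-0.5,"y":0.4,"z":0,"spin":0,"claw":0.4},{"x":0,"y":1.2,"z":0,"spin":0,"claw":0.4},{"x":0,"y":1.2,"z":0,"spin":0,"claw":0.4},{"x":0,"y":1.2,"z":0,"spin":0,"claw":0.4},{"x":0,"y":1.2,"z":0,"spin":0,"claw":0.4},{"x":0,"y":1,"z":0,"spin":0,"claw":0.4},{"x":0,"y":0,"z":0,"spin":0,"claw":0.4},{"x":0,"y":0,"z":0,"spin":0,"claw":0.55},{"x":0,"y":0,"z":0,"spin":0,"claw":0.65},{"x":0,"y":0,"z":0,"spin":0,"claw":0.7}], squeeze=25)

```text
t: 26.4
eef_pos: [0.5014, 0.2014, 0.0568]
orientation: [-1.035, 1.398, -1.412]
wrist_force: [1.6, 0.3, -0.3]
grip_width: 0.0259
```

```bash
python3 - <<'E'
from h import *
delta((.5013,.2003,.058))
s=env.get_image("side")
x0,y0=190,170
b=cv2.resize(s[y0:y0+150,x0:x0+150],None,fx=4,fy=4,interpolation=cv2.INTER_CUBIC)
cv2.imwrite("pics/i2.png",b)
E
```

```text
t 26.4 p [0.5014 0.2014 0.0568] tooly [ 0.0267  0.0106 -0.9996] w 0.0259 F [ 1.6  0.3 -0.3] tool delta cm total [ 0.11 -0.12  0.03]
```

View pics/i2.png

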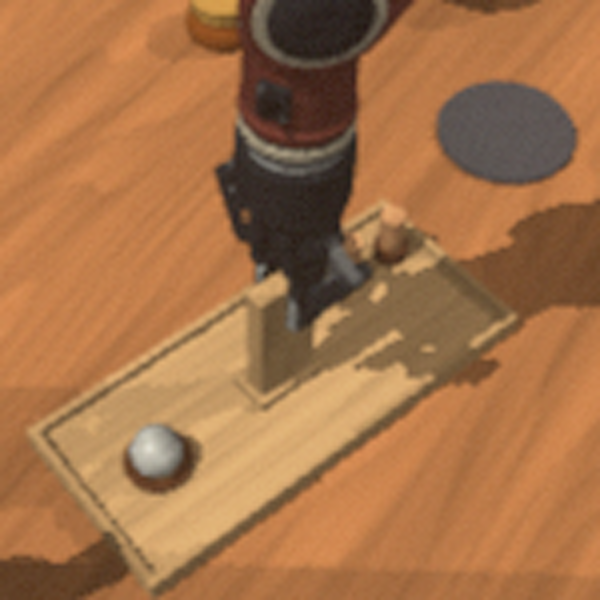

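Emit:
servo_tool(moves=[{"x":-0.4,"y":0,"z":0,"spin":0,"claw":0.7},{"x":-0.1,"y":0,"z":0,"spin":0,"claw":0.7},{"x":0,"y":0,"z":0,"spin":0,"claw":0.7},{"x":0,"y":0,"z":0,"spin":0,"claw":0.75},{"x":0,"y":0,"z":0,"spin":0,"claw":0.78},{"x":0,"y":0,"z":0,"spin":0,"claw":0.82},{"x":0,"y":0,"z":0,"spin":0,"claw":0.86},{"x":0,"y":0,"z":0,"spin":0,"claw":1},{"x":0,"y":0,"z":0,"spin":0,"claw":1},{"x":0,"y":0,"z":0,"spin":0,"claw":1}], squeeze=90)

```text
t: 27.7
eef_pos: [0.5038, 0.2064, 0.0586]
orientation: [-1.033, 1.398, -1.413]
wrist_force: [1.7, -0.8, 2.7]
grip_width: 0.0165
```

```bash
python3 - <<'E'
from h import *
delta((.5013,.2003,.058))
s=env.get_image("side")
x0,y0=190,170
b=cv2.resize(s[y0:y0+150,x0:x0+150],None,fx=4,fy=4,interpolation=cv2.INTER_CUBIC)
cv2.imwrite("pics/i3.png",b)
E
```

```text
t 27.7 p [0.5038 0.2064 0.0586] tooly [ 0.0285  0.0107 -0.9995] w 0.0165 F [ 1.7 -0.8  2.7] tool delta cm total [ 0.66  0.05 -0.07]
```

View pics/i3.png

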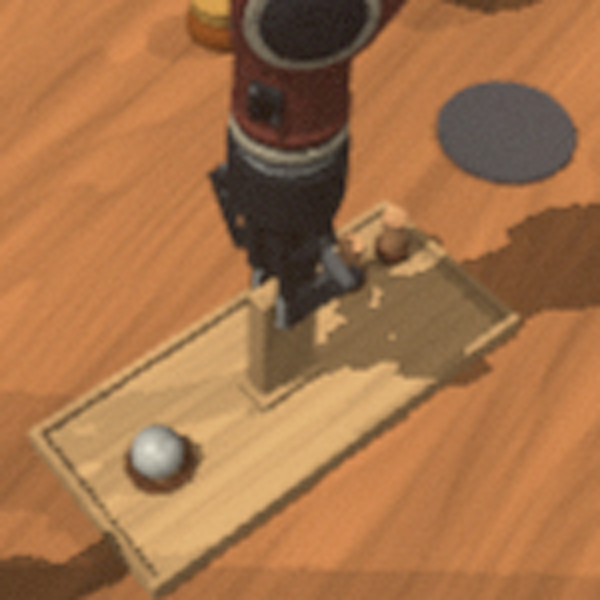

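Emit:
servo_tool(moves=[{"x":0,"y":-0.2,"z":0,"spin":0,"claw":1},{"x":0,"y":-0.4,"z":0,"spin":0,"claw":1},{"x":0,"y":-0.6,"z":0,"spin":0,"claw":1},{"x":0,"y":-0.8,"z":0,"spin":0,"claw":1},{"x":0,"y":-0.8,"z":0,"spin":0,"claw":1},{"x":0,"y":-0.8,"z":0,"spin":0,"claw":1},{"x":0,"y":-0.8,"z":0,"spin":0,"claw":1},{"x":0,"y":-0.6,"z":0,"spin":0,"claw":1},{"x":0,"y":-0.3,"z":0,"spin":0,"claw":1},{"x":0,"y":0,"z":0,"spin":0,"claw":1}], squeeze=90)

```text
t: 29.0
eef_pos: [0.4972, 0.2046, 0.1121]
orientation: [-1.045, 1.403, -1.412]
wrist_force: [0.8, -0.3, -5.8]
grip_width: 0.017
```

```bash
python3 - <<'E'
from h import *
delta((.5013,.2003,.158));plan([])
s=env.get_image("side");t=env.get_image("top")
b=cv2.resize(s[150:320,180:350],None,fx=3.4,fy=3.4,interpolation=cv2.INTER_CUBIC)
cv2.imwrite("pics/j1.png",b)
E
```

```text
t 29.0 p [0.4972 0.2046 0.1121] tooly [ 0.018   0.0071 -0.9998] w 0.017 F [ 0.8 -0.3 -5.8] tool delta cm total [ 0.24 -4.58  0.58]
t 29.0 p [0.4972 0.2046 0.1121] yaw -15.97 tilt [-0.0118 -0.9998  0.0154] w 0.017 F [ 0.8 -0.3 -5.8] q [-0.16  0.56 -0.41  1.86  0.32  0.77 -1.02]
```

View pics/j1.png

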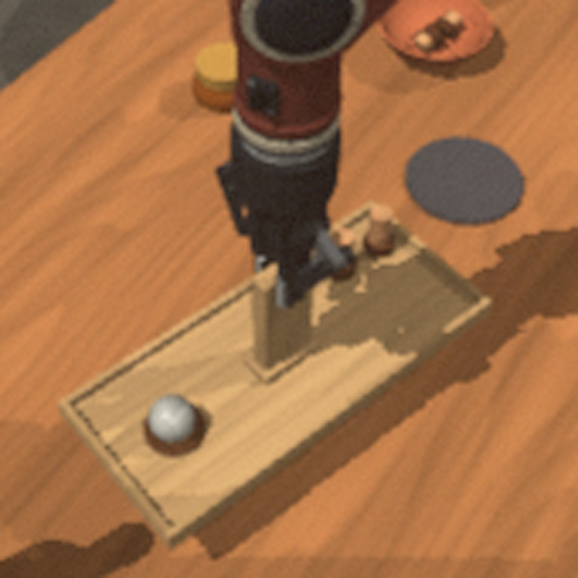

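Emit:
servo_tool(moves=[{"x":0.4,"y":-0.3,"z":0.1,"spin":0,"claw":1},{"x":0.8,"y":-0.5,"z":0.2,"spin":0,"claw":1},{"x":1.2,"y":-0.7,"z":0.3,"spin":0,"claw":1},{"x":1.6,"y":-0.7,"z":0.4,"spin":0,"claw":1},{"x":2,"y":-0.7,"z":0.5,"spin":0,"claw":1},{"x":2.2,"y":-0.7,"z":0.6,"spin":0,"claw":1},{"x":2.2,"y":-0.6,"z":0.6,"spin":0,"claw":1},{"x":2.2,"y":-0.4,"z":0.6,"spin":0,"claw":1},{"x":2.2,"y":-0.2,"z":0.6,"spin":0,"claw":1},{"x":2.2,"y":0,"z":0.6,"spin":0,"claw":1}], squeeze=90)

```text
t: 30.35
eef_pos: [0.4912, 0.0156, 0.1636]
orientation: [-1.045, 1.401, -1.418]
wrist_force: [0.2, 0.5, -6.4]
grip_width: 0.0163
```

```bash
python3 - <<'E'
from h import *
delta((.487,-.113,.162))
E
```

```text
t 30.35 p [0.4912 0.0156 0.1636] tooly [ 0.0189  0.0022 -0.9998] w 0.0163 F [ 0.2  0.5 -6.4] tool delta cm total [12.47  0.12  3.17]
```

Emit:
servo_tool(moves=[{"x":2.1,"y":0,"z":0.5,"spin":0,"claw":1},{"x":2,"y":0,"z":0.5,"spin":0,"claw":1},{"x":1.9,"y":0,"z":0.5,"spin":0,"claw":1},{"x":1.7,"y":0,"z":0.4,"spin":0,"claw":1},{"x":1.4,"y":0,"z":0.3,"spin":0,"claw":1},{"x":1.1,"y":0,"z":0.3,"spin":0,"claw":1},{"x":0.8,"y":0,"z":0.2,"spin":0,"claw":1},{"x":0.5,"y":0,"z":0.1,"spin":0,"claw":1},{"x":0.2,"y":0,"z":0,"spin":0,"claw":1},{"x":0,"y":0,"z":0,"spin":0,"claw":1}], squeeze=90)

```text
t: 31.6
eef_pos: [0.4817, -0.1167, 0.1661]
orientation: [-1.043, 1.405, -1.428]
wrist_force: [-0.7, 0.2, -5.5]
grip_width: 0.0167
```

```bash
python3 - <<'E'
from h import *
delta((.487,-.113,.162))
s=env.get_image("side");t=env.get_image("top")
b=cv2.resize(s[90:290,220:420],None,fx=2,fy=2,interpolation=cv2.INTER_CUBIC)
a=cv2.resize(t[140:340,200:400],None,fx=2,fy=2,interpolation=cv2.INTER_CUBIC)
cv2.imwrite("pics/k1.png",np.hstack([b,a]))
E
```

```text
t 31.6 p [ 0.4817 -0.1167  0.1661] tooly [ 0.0193 -0.002  -0.9998] w 0.0167 F [-0.7  0.2 -5.5] tool delta cm total [-0.51  0.42  0.4 ]
```

View pics/k1.png

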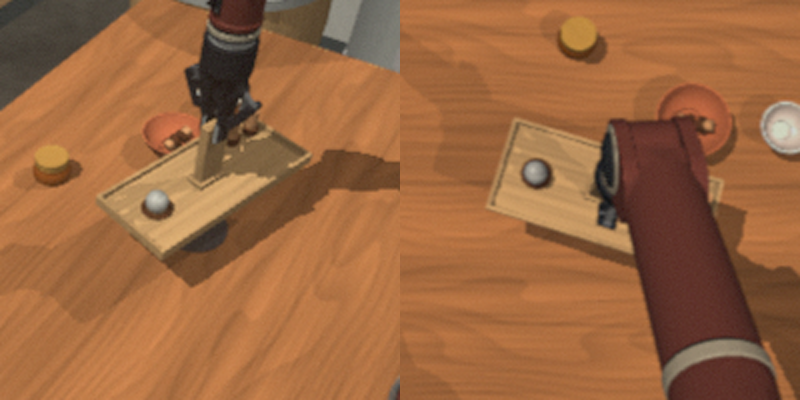

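```bash
python3 - <<'E'
from h import *
s=env.get_image("side");t=env.get_image("top")
cv2.imwrite("pics/l1.png",cv2.resize(s[130:230,260:385],None,fx=6,fy=6,interpolation=cv2.INTER_CUBIC))
cv2.imwrite("pics/l2.png",cv2.resize(t[190:275,240:370],None,fx=6,fy=6,interpolation=cv2.INTER_CUBIC))
E
```

```text
(no output)
```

View pics/l1.png

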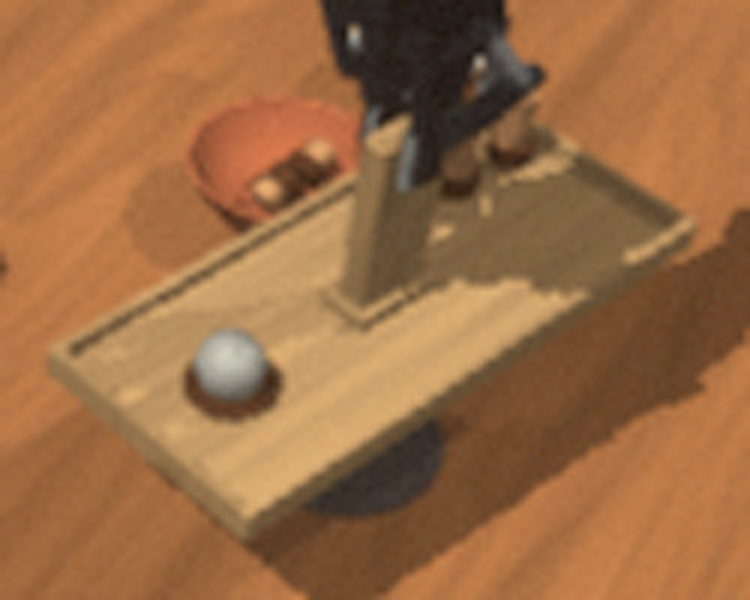

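View pics/l2.png

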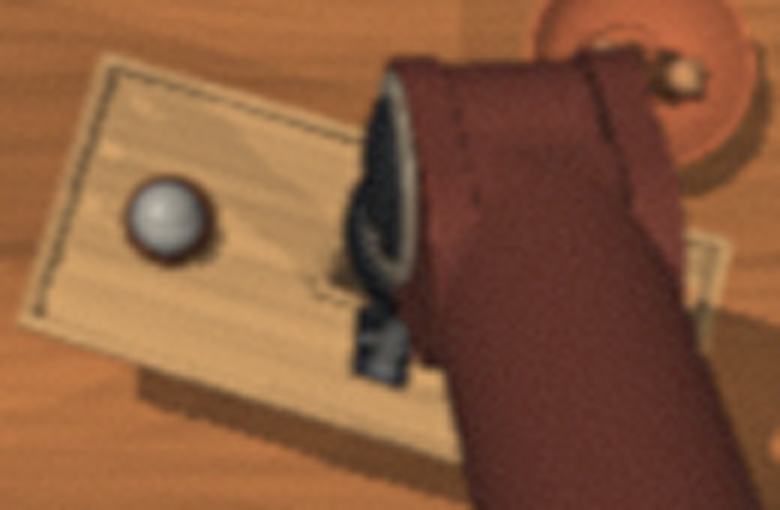

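```bash
python3 - <<'E'
from h import *
from scipy.optimize import least_squares
C=np.array([(.075,.17,.018),(.075,-.17,.018),(-.075,-.17,.018),(-.075,.17,.018)])
S=(np.array([(50,350),(546,122),(692,220),(245,522)],float)+.5)/6-.5+[260,130]
T=(np.array([(105,57),(730,240),(22,322)],float)+.5)/6-.5+[240,190]
def f(p):
    W=R.from_rotvec(p[3:]).apply(C)+p[:3]
    return np.r_[(proj("side",W)-S).ravel(),(proj("top",W[[0,1,3]])-T).ravel()]
q=least_squares(f,[.48,-.12,.1,0,0,-.28]);p=q.x
print(p.round(4),"resid",q.fun.round(1)); print("z axis",R.from_rotvec(p[3:]).as_matrix()[:,2].round(4))
print("to slate",np.hypot(p[0]-.486,p[1]+.118))
o=env.observe();print(o['t'],o['eef_pos'].round(4),o['wrist_force'].round(2),abs(o['joint_velocities']).max())
for cam in("side","top"):
  for n in("ball_center","stopper_1","bowl"):
    print(cam,n,[(round(d['conf'],2),np.round(d['extent'])) for d in env.recognise(n,cam)[:3]])
print("pocket proj",proj("side",[R.from_rotvec(p[3:]).apply([0,.11,.028])+p[:3]]),proj("top",[R.from_rotvec(p[3:]).apply([0,.11,.028])+p[:3]]))
E
```

```text
[ 0.4741 -0.1231  0.1013 -0.0096  0.0539 -0.3171] resid [ 0.4  1.  -6.9 -2.5  3.   1.6  0.1 -0.7  1.2 -0.4  0.4  3.3 -0.5 -0.3]
z axis [5.450e-02 9.000e-04 9.985e-01]
to slate 0.012945697116259088
31.8 [ 0.4818 -0.1165  0.1662] [-0.73  0.87 -5.82] 0.0029558439006689254
side ball_center [(0.63, array([291., 185., 304., 195.]))]
side stopper_1 [(0.57, array([309., 155., 317., 161.])), (0.48, array([340., 145., 352., 157.])), (0.46, array([302., 156., 310., 166.]))]
side bowl [(0.85, array([289., 149., 318., 166.]))]
top ball_center [(0.41, array([265., 221., 274., 232.]))]
top stopper_1 [(0.47, array([349., 199., 356., 206.]))]
top bowl [(0.87, array([328., 182., 367., 218.])), (0.35, array([245., 196., 360., 266.]))]
pocket proj [[298.76711412 190.70852283]] [[268.86353171 225.91565658]]
```

```bash
python3 - <<'E'
from h import *
from scipy.optimize import least_squares
C=np.array([(.075,.17,.018),(.075,-.17,.018),(-.075,-.17,.018),(-.075,.17,.018)])
S=(np.array([(50,350),(546,122),(692,220),(245,522)],float)+.5)/6-.5+[260,130]
T=(np.array([(105,57),(730,240),(22,322)],float)+.5)/6-.5+[240,190]
def W(p,P): return R.from_rotvec(p[3:]).apply(P)+p[:3]
# extra: handle board top centre in side view approx (392,128) zoom, foot near corner (362,325) skip
H=(np.array([372,150],float)+.5)/6-.5+[260,130]   # board top, near(+y) end, centre... 
for use in ("soft","nofar"):
    def f(p):
        w=W(p,C);a=(proj("side",w)-S)
        if use=="nofar": a=a[[0,2,3]]
        return np.r_[a.ravel(),(proj("top",w[[0,1,3]])-T).ravel()]
    q=least_squares(f,[.48,-.12,.1,0,0,-.28],loss="soft_l1" if use=="soft" else "linear");p=q.x
    print(use,p.round(4),"resid",f(p).round(1),"zax",R.from_rotvec(p[3:]).as_matrix()[:,2].round(4))
img=cv2.imread("pics/l1.png")
for i in range(4):
    w=W(p,np.array([C[i],C[(i+1)%4]])); a,b=[tuple(int(v) for v in ((x-[260,130]+.5)*6)) for x in proj("side",w)]
    cv2.line(img,a,b,(0,0,255),1)
B=np.array([(.009,.025,.125),(.009,-.025,.125),(-.009,-.025,.125),(-.009,.025,.125)])
for i in range(4):
    w=W(p,np.array([B[i],B[(i+1)%4]])); a,b=[tuple(int(v) for v in ((x-[260,130]+.5)*6)) for x in proj("side",w)]
    cv2.line(img,a,b,(255,0,0),1)
cv2.imwrite("pics/l3.png",img)
E
```

```text
soft [ 4.785e-01 -1.236e-01  9.910e-02  4.000e-04  4.230e-02 -2.902e-01] resid [-0.2  1.3 -9.4 -2.6  0.8  1.2  0.5 -0.7  0.4 -0.6 -0.1  0.5 -0.2 -0. ] zax [ 0.0416 -0.0065  0.9991]
nofar [ 0.4797 -0.1234  0.1027 -0.0171  0.0052 -0.2846] resid [-0.4  0.5  0.6  0.4  0.5 -0.2 -0.  -0.9  0.4 -0.4 -0.3  0.2] zax [0.0076 0.0161 0.9998]
```

View pics/l3.png

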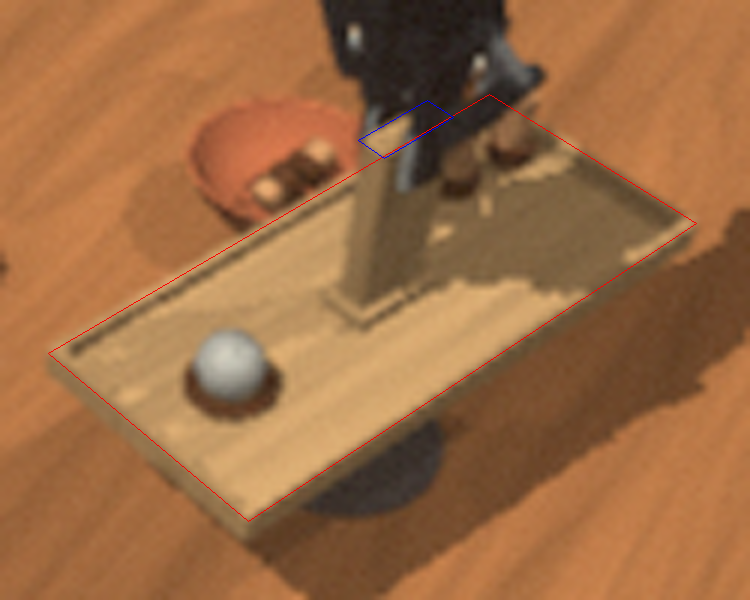

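```bash
python3 - <<'E'
from bench import env
o=env.observe();print(o['t'],o['eef_pos'],o['grip_width'],abs(o['joint_velocities']).max())
print(env.sign_off())
E
```

```text
32.1 [ 0.48167761 -0.11705435  0.16617915] 0.016700714568458522 0.0016844381140761959
the job is handed in; nothing more can be done
None
```

I put both short stoppers in the terracotta bowl, then lifted the tray by its handle and handed the job in at about 32 s. The tray was held still over the slate; `sign_off` gave no verdict.

**Last checks:**
- **Tray position:** a corner fit in both cameras put the centre about 8 mm from the slate's. The underside was about 0.10 m up and the tilt about 0.02 rad. I left the far corner out of that fit because its pixel was off by about 7–9 px. The two fits that included it gave a tilt of 0.04–0.055 rad and an offset of up to 13 mm, both still within limits.
- **Ball and long stoppers:** the ball showed within about a pixel of the pocket in both views. Both long stoppers were standing, though the gripper partly hid them.
- **Short stoppers:** both were lying in the bowl.
- **Arm:** joint speeds were about 0.002 rad/s. The grip held at 16.7 mm opening, and the wrist force read about 6 N.
- **Bystanders:** the jar and dish looked undisturbed. I did not re-measure the bottle, but the arm never went near it.

**Disagreement:** in the images the fingertips sat about 33 mm above the reported tool height. I missed the first grasp attempts because of this, then used the image-based offset. Fast moves also tilted the tool by up to about 0.045 rad; it was down to about 0.02 rad at the end.

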